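Refit the two control knobs of a food warmer

TASK

The food warmer has lost its two control knobs. Push the red-striped knob onto the spindle with the red ring and the yellow-striped knob onto the spindle with the yellow ring, each turned so that its bore matches the flat of the spindle, until it snaps fully home against the panel. Leave the tin, the tape roll and the small green bowl standing where they are, and let go of the knobs.

Things in the scene. Friction and masses are not known exactly. Their poses are not given: they have to be found in the camera images.
- knob_red_centre (a point): Centre (half-way up) of the black knob with a red pointer stripe, 46 mm across, 38 mm tall, about 50 g, upright on the table at the start. z: out of its top; x: along the grip bar to the pointer end. Grip bar: the upper 20 mm, 41 mm long (x), 13 mm thick (y), its top 19 mm above this centre: pinch it across y. Below it a round skirt 18 mm tall, 46 mm across.
- knob_yellow_centre (a point): Centre (half-way up) of the black knob with a yellow pointer stripe, 46 mm across, 38 mm tall, about 50 g, upright on the table at the start. z: out of its top; x: along the grip bar to the pointer end. Grip bar: the upper 20 mm, 41 mm long (x), 13 mm thick (y), its top 19 mm above this centre: pinch it across y. Below it a round skirt 18 mm tall, 46 mm across.
- spindle_red_tip (a point): Centre of the tip of the brass D-spindle inside the painted red ring (62 mm across) on the panel, the left one as the robot sees it. z: along the spindle out of the panel (43 degrees off vertical, leaning to the robot); x: square out of its flat. 12 mm in diameter, flat 3 mm from the axis, 16 mm long. Knob home: knob centre on this axis, 3 mm beyond this tip, knob x along this x.
- spindle_yellow_tip (a point): Centre of the tip of the brass D-spindle inside the painted yellow ring (62 mm across) on the panel, the right one as the robot sees it. z: along the spindle out of the panel (43 degrees off vertical, leaning to the robot); x: square out of its flat. 12 mm in diameter, flat 3 mm from the axis, 16 mm long. Knob home: knob centre on this axis, 3 mm beyond this tip, knob x along this x.
- knob_red: The red-striped knob again, same axes; origin at the centre of its underside. There opens the D-shaped bore on its axis, 13.6 mm across, 17 mm deep, its flat on the +x (pointer) side, 3.8 mm from the axis. A 5 mm lip at the mouth, opposite the flat, snaps behind the spindle's catch; fully home, the underside lies flat on the panel.
- knob_yellow: The yellow-striped knob again, same axes; origin at the centre of its underside. There opens the D-shaped bore on its axis, 13.6 mm across, 17 mm deep, its flat on the +x (pointer) side, 3.8 mm from the axis. A 5 mm lip at the mouth, opposite the flat, snaps behind the spindle's catch; fully home, the underside lies flat on the panel.
- spindle_red (a joint): Turn of the red spindle about its z (rad), 0 = flat faces straight up the slope. It turns stiffly (0.12 N m), at most 0.6 rad either way, and may stay where it is. Play in the bore 0.8 mm all round, about 8 degrees in turning; last 2.5 mm of the tip tapered. Its spring catch opposite the flat, 5 to 14 mm above the panel, gives way to a push of about 3 to 10 N along the axis.
- spindle_yellow (a joint): Turn of the yellow spindle about its z (rad), 0 = flat faces straight up the slope. It turns stiffly (0.12 N m), at most 0.6 rad either way, and may stay where it is. Play in the bore 0.8 mm all round, about 8 degrees in turning; last 2.5 mm of the tip tapered. Its spring catch opposite the flat, 5 to 14 mm above the panel, gives way to a push of about 3 to 10 N along the axis.
- warmer: White food warming tray with a black glass top, fixed to the table, 200 (x) x 280 (y) x 95 mm tall; origin at the centre of its underside, x pointing to its back. Its front 67 mm is an aluminium control panel sloping up from 26 mm to 89 mm height at 43 degrees, with the two spindles half-way up at y = +60 (red) and -60 mm (yellow). A brown oval dish (69 mm tall) stands on the glass.
- tin: Green food tin, 57 mm in diameter, 72 mm tall, beside the red knob (off the end of its bar away from the pointer, about 64 mm between axes); origin at the centre of its underside. Must not be moved.
- tape_roll: Roll of brown tape, 94 mm across, 48 mm tall, beside the yellow knob (off the end of its bar away from the pointer, about 80 mm between axes); origin at the centre of its underside. Must not be moved.
- small_bowl: Small green glass bowl, 87 mm across, 37 mm tall, to the +y side of the yellow knob, about 100 mm between axes; origin at the centre of its underside. Must not be moved.
There are look-alikes about, which are no part of the job. What is shaped like the knob_yellow but blue or orange is not meant.

How it is judged:
By the outcome, as a careful person would: the job done as asked, in the order asked, and still so for the second after the job is handed in, with the robot touching nothing.
It also fails if it takes over 72 s, if anything falls off the work surface, if the arm or the gripper's body presses on something with over 40 N, if the wrist force passes 120 N, or if a joint passes its speed limit or range.

ROBOT

A 6-joint arm with a two-finger parallel gripper is mounted at the origin on a cart in front of the work surface, level with it; the furniture and walls round the work are solid. World frame = base frame: x ahead of the robot, y to its left, z up, the work surface at z = 0. Lengths are in m, angles in rad, forces in N, time in s.
With the tool pointing down it reaches from about 0.375 to 0.9 m from the base axis. Payload 3.1 kg.
Tool frame: the origin (TCP) lies on the centre line of the jaws, within the pads' length; the fingertips stand 8 mm ahead of it and the grasp point (between the pads) lies 11 mm behind it; z points along the fingers, y is the line along which they close (so a half turn about z gives the same grasp; the last joint's range is limited). The gripper opens to 87 mm and grips with 3 to 60 N. Pads are 19 mm wide; open, the fingers measure 117 mm over their backs; the gripper's body (75 mm by 190 mm) begins 51 mm behind the grasp point.
Start: joints at [-1.355, 0.527, 1.433, -0, 1.181, -0.178], TCP at [0.24, -0.577, 0.231] pointing down, gripper open.
Joint ranges: [-3.08, 3.08], [-0.75, 2.2], [0.22, 2.44], [-1.43, 4.57], [0, 2.65], [-2.85, 2.85]. Speed limits (rad/s): [2.79, 2.79, 3.14, 3.14, 3.14, 3.14].

INTERFACE

Orientations are given as a unit quaternion [x, y, z, w].
In Python, from rig import robot gives the robot as it stands. The module is installed in compiled form; this text tells all that it offers.
- The arm moves only by the tool send_rows, never from a script. Its argument "increments" is one flat list of numbers, 7 for each row, row after row: the turn, a rotation vector about the world's x, y, z in rad, then the shift along the world's x, y, z in cm, then the opening, from 0 (shut) to 1 (fully open). A call has 1 to 20 rows; each row shifts and turns the commanded pose from where the row before left it; what a row does not reach is not made up. A row lasts 1/12 s, in which the tool goes at most 41.7 mm and 7.16 degrees, less where a joint would pass 70% of its speed; a pose out of reach is approached as far as the arm can. A call is refused whole if a number of a shift passes 4.17 or a number of a turn 0.125, either way. A call with a gripper value outside its range is refused whole. The fingers move at their own pace and stop on an object; "newtons" is the grip in N (left out, the last holds). Time passes only in rows, so rows that do not move let the fingers close. It gives the time, the measured TCP pose, the force, the opening and the grip force at its end, in the units of the state.
- robot.get_obs(): the state, without advancing time (a new reading comes with each control period).
- robot.camera(name): name is "scene" or "top" or "wrist"; returns a dict with "image" (400x640x3 uint8, red, green, blue), "range_z" (400x640 float32, m along the optical axis (not along the pixel's ray), 0 where there is no reading), "fx", "fy", "cx", "cy" (pixels), "R" (3x3) and "t" (3): a world point X has camera coordinates R X + t. Camera axes: x right, y down, z forward; pixel columns grow to the right and rows downward; lengths in m; the calibration is good to about 2 mm. A picture is of the moment at which its call begins.
- robot.hand_in(): hands the job in; it is judged then, once.
The state is a dict: "time": time; "q": joint angles; "joint_velocities": joint speeds; "joint_torque": joint torques, N m; "position": TCP position; "tool_rot": TCP orientation; "ft_force": force on the tool from outside, world axes, zero at the start; "moment": the same for the moment, N m; "grip_width": finger opening in m; "grip_force": force on a finger pad.
Only numpy, scipy, OpenCV 4.12 (cv2) and the standard library are available. Lean on these libraries where they do the work, as an engineer would, in place of code of your own. Each camera call takes 0.05 s, during which the arm holds its last target. There are 200 camera calls.

## Working session

There is one attempt and no reset: what is moved stays moved. The work goes in short steps, Python scripts to look and compute and a tool call to move; the robot and the scene stay as the last step left them, time stands still between calls to the robot, and variables do not carry over. Pictures are saved under pics/ and viewed, at most 10 in all, crops included, and the job is handed in when it is done.

Besides the shell and the picture viewer there is one more tool, called in YAML: its name, and indented under it one key for each argument. send_rows: Moves the arm, as the interface text tells. Its arguments: {"type":"object","properties":{"increments":{"type":"array"},"newtons":{"type":"number"}},"required":["increments"]}

```bash
mkdir -p pics
cat > h.py <<'E'
import numpy as np, cv2
from rig import robot
def cam(n,png=None):
    c=robot.camera(n)
    if png: cv2.imwrite('pics/'+png,c['image'][:,:,::-1])
    np.savez('last_%s.npz'%n,**c)
    return c
def cloud(c):
    v,u=np.mgrid[:400,:640]; z=c['range_z']
    P=np.stack([(u-c['cx'])/c['fx']*z,(v-c['cy'])/c['fy']*z,z],-1)
    return (P-c['t'])@c['R']
E
python3 - <<'E'
from h import *
for n in ('scene','top'):
    c=cam(n,n+'0.png'); print(n,c['fx'],(-c['R'].T@c['t']).round(3),c['R'].round(2).tolist())
print(robot.get_obs())
E
```

```text
scene 371.28019351319824 [-0.082  0.564  0.572] [[-0.65, -0.76, 0.01], [-0.4, 0.33, -0.86], [0.65, -0.56, -0.52]]
top 433.2588715113345 [0.407 0.034 1.322] [[0.01, -1.0, -0.0], [-0.99, -0.01, -0.12], [0.12, 0.0, -0.99]]
{'time': 0.1, 'q': array([-1.35450941e+00,  5.28368225e-01,  1.43377320e+00, -2.65613486e-05,
        1.18139706e+00, -1.78465393e-01]), 'joint_velocities': array([-2.48410541e-05, -2.58953050e-03, -1.40705703e-03,  4.42584564e-04,
        1.72937614e-03, -1.89672339e-03]), 'joint_torque': array([-5.09291967e-04, -4.40985990e+01, -1.77150911e+01,  6.35419716e-02,
        5.34171530e-02, -5.64741504e-05]), 'position': array([ 0.24026215, -0.57627669,  0.22967284]), 'tool_rot': array([ 9.80583026e-01,  1.96101971e-01, -3.06767701e-05, -9.72506769e-04]), 'ft_force': array([0.14216453, 0.42564969, 0.07853053]), 'moment': array([-0.02344555, -0.04861628,  0.02530659]), 'grip_force': 0.0, 'grip_width': 0.08697943177949409}
```

View pics/top0.png

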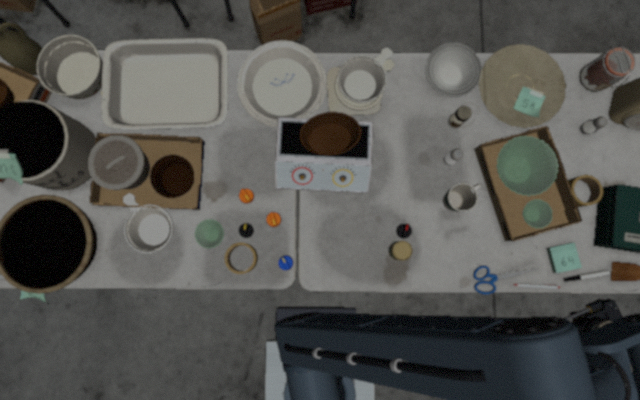

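View pics/scene0.png

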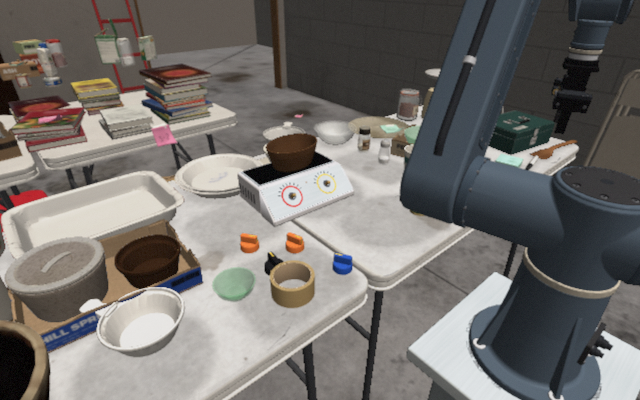

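Top view: red knob near (404,230) with the tin at (401,250); yellow knob near (246,230) with tape at (241,258) and bowl at (209,233); warmer spindles near (302,176) red and (343,177) yellow. Orange and blue look-alikes lie around the yellow knob.

Run:
```python
from h import *
c=dict(np.load('last_top.npz')); W=cloud(c); I=c['image'].astype(int)
hsv=cv2.cvtColor(c['image'],cv2.COLOR_RGB2HSV)
for n,(u,v) in dict(red=(404,230),yel=(246,230)).items():
    b=np.s_[v-14:v+14,u-14:u+14]; w=W[b].reshape(-1,3);m=hsv[b].reshape(-1,3)
    k=(w[:,2]>.010)&(w[:,2]<.045)&(m[:,2]<90); q=w[k]; print(n,k.sum(),q.mean(0).round(4),np.ptp(q,axis=0).round(3),q.max(0).round(3),q.min(0).round(3))
    t=w[(m[:,1]>120)&(w[:,2]>.02)]; print(' stripe',len(t),t.mean(0).round(4),m[(m[:,1]>120)&(w[:,2]>.02)][:,0])
for n,(u,v) in dict(tin=(401,250),tape=(241,258),bowl=(209,233)).items(): 
    w=W[v-20:v+20,u-20:u+20].reshape(-1,3); q=w[w[:,2]>.025]; print(n,((q.max(0)+q.min(0))/2).round(3))
# warmer panel plane
b=np.s_[158:188,282:366]; w=W[b].reshape(-1,3); k=(w[:,2]>.035)&(w[:,2]<.08); q=w[k]
A=np.c_[q[:,:2],np.ones(len(q))]
for _ in range(3):
    s,*_=np.linalg.lstsq(A,q[:,2],rcond=None); r=q[:,2]-A@s; g=abs(r)<.004; A,q=A[g],q[g]
nn=np.array([-s[0],-s[1],1]); nn/=np.linalg.norm(nn); print('n',nn.round(4),np.degrees(np.arccos(nn[2])),s.round(4),len(q))
for n,(u,v) in dict(r=(302,176),y=(343,177)).items():
    b=np.s_[v-16:v+14,u-18:u+18]; w=W[b].reshape(-1,3);m=hsv[b].reshape(-1,3)
    h=w[:,2]-(w[:,:2]@s[:2]+s[2]); k=h*nn[2]>.008; print(n,'spindle',k.sum(),w[k].mean(0).round(4),(h[k]*nn[2]).max())
    for nm,kk in (('red',((m[:,0]<8)|(m[:,0]>172))&(m[:,1]>70)),('yel',(m[:,0]>18)&(m[:,0]<32)&(m[:,1]>70))):
        k2=kk&(abs(h)<.006)
        if k2.sum()>5:
            q=w[k2];print(nm,k2.sum(),q.mean(0).round(4),((q.max(0)+q.min(0))/2).round(4))
f=lambda a,b:cv2.resize(c['image'][a][:,:,::-1],None,fx=7,fy=7,interpolation=cv2.INTER_CUBIC)
im=np.vstack([np.hstack([f(np.s_[155:195,275:325],0),f(np.s_[155:195,320:370],0)]),np.hstack([f(np.s_[212:252,379:429],0),f(np.s_[212:252,221:271],0)])])
cv2.imwrite('pics/crop1.png',im)
```

```text
red 178 [ 0.4768 -0.2485  0.0239] [0.061 0.061 0.032] [ 0.5   -0.214  0.042] [ 0.44  -0.275  0.01 ]
 stripe 28 [ 0.4837 -0.2532  0.0375] [  1   0   0 177   2   1   1   1   0   1   1   0 178 175 178   0 179 172
   1   1 179 178   0   1 178 171  90  60]
yel 165 [0.4767 0.2243 0.0237] [0.042 0.043 0.031] [0.498 0.248 0.042] [0.456 0.205 0.01 ]
 stripe 28 [0.4852 0.2235 0.0362] [24 25 24 26 24 24 26 26 23 25 25 25 24 26 25 24 24 23 24 24 25 23 33 22
 24 25 18 17]
tin [ 0.435 -0.233  0.051]
tape [0.4   0.164 0.674]
bowl [0.457 0.204 0.674]
n [-0.6614  0.0297  0.7494] 41.45823148081791 [ 0.8825 -0.0397 -0.5014] 1283
r spindle 17 [0.6027 0.0535 0.2164] 1.0983891284285956
red 37 [0.6425 0.056  0.0638] [0.6358 0.0547 0.0601]
y spindle 19 [ 0.5668 -0.0382  0.3997] 1.0983891284285956
yel 31 [ 0.6359 -0.0657  0.0625] [ 0.6334 -0.0651  0.0598]
```

View pics/crop1.png

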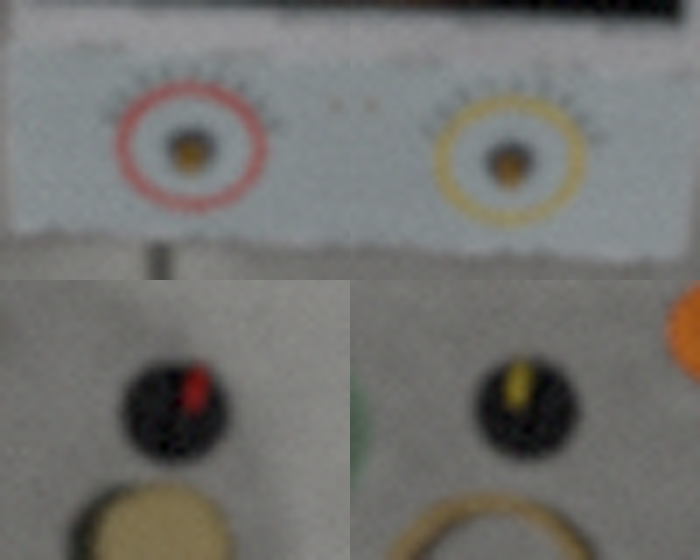

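The crops show the red ring centred near (302.3,176), the yellow near (342.8,178), and both pointers towards the warmer, the red one turned somewhat to the right. I'll go above the red knob for a close look.

send_rows:
  increments: [0, 0, -0.076, 2.16, 3, 0, 1, 0, 0, -0.076, 2.16, 3, 0, 1, 0, 0, -0.076, 2.16, 3, 0, 1, 0, 0, -0.076, 2.16, 3, 0, 1, 0, 0, -0.076, 2.16, 3, 0, 1, 0, 0, -0.076, 2.16, 3, 0, 1, 0, 0, -0.076, 2.16, 3, 0, 1, 0, 0, -0.076, 2.16, 3, 0, 1, 0, 0, -0.076, 2.16, 3, 0, 1, 0, 0, -0.076, 2.16, 3, 0, 1, 0, 0, -0.076, 2.16, 3, 0, 1, 0, 0, 0, 0, 0, 0, 1, 0, 0, 0, 0, 0, 0, 1]

```text
time: 1.18
position: [0.4786, -0.2449, 0.2302]
tool_rot: [0.976, -0.216, -0.0, -0.0]
ft_force: [-0.2, 0.5, -0.3]
grip_width: 0.087
grip_force: 0.0
```

Run:
```python
from h import *
o=robot.get_obs(); print(o['position'],o['tool_rot'],o['q'])
c=cam('wrist','w1.png'); print(c['fx'],(-c['R'].T@c['t']).round(3),c['R'].round(3).tolist())
```

```text
[ 0.47862916 -0.24488579  0.23020732] [ 9.76309124e-01 -2.16379935e-01 -4.56728276e-04 -9.25094511e-05] [-6.80733326e-01  4.11049600e-01  1.65157496e+00 -2.74530148e-04
  1.07986812e+00  1.32640264e+00]
340.30601626956945 [ 0.544 -0.275  0.383] [[-0.423, -0.906, -0.0], [-0.875, 0.408, 0.261], [-0.236, 0.111, -0.965]]
```

View pics/w1.png

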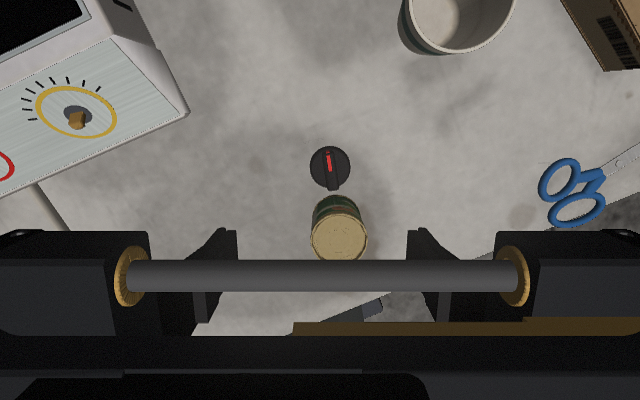

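The wrist camera shows the red knob at (330,167) with pointer up and slightly left, the tin at (339,235), and the yellow spindle at (77,118).

```bash
cat >> h.py <<'E'
def ray(c,u,v,z):
    d=c['R'].T@np.array([(u-c['cx'])/c['fx'],(v-c['cy'])/c['fy'],1]); o=-c['R'].T@c['t']
    return o+d*(z-o[2])/d[2]
def knob(c,box,hue):
    u0,u1,v0,v1=box; W=cloud(c)[v0:v1,u0:u1].reshape(-1,3)
    hs=cv2.cvtColor(c['image'],cv2.COLOR_RGB2HSV)[v0:v1,u0:u1].reshape(-1,3)
    v,u=np.mgrid[v0:v1,u0:u1]; uv=np.c_[u.ravel(),v.ravel()]
    top=(W[:,2]>.030)&(W[:,2]<.044)
    st=(hs[:,1]>130)&(hs[:,2]>60)&((hs[:,0]<8)|(hs[:,0]>172) if hue=='r' else (abs(hs[:,0].astype(int)-25)<8))
    if st.sum(): 
        r=np.array([ray(c,a,b,.038) for a,b in uv[st]]); print('stripe',st.sum(),r.mean(0).round(4),'ax',ang(r))
    print('medz',np.median(W[:,2]).round(4),np.median(W[top,2]).round(4))
    print('bar',top.sum(),W[top].mean(0).round(4),'ax',ang(W[top]))
    sk=(W[:,2]>.008)&(W[:,2]<.05)
    (cx,cy),rr=cv2.minEnclosingCircle(W[sk,:2].astype(np.float32)); print('all',W[sk].mean(0).round(4),cx,cy,rr)
    k=(W[:,2]>.013)&(W[:,2]<.023); print('skirt',W[k].mean(0).round(4))
def ang(r):
    r=r[:,:2]-r[:,:2].mean(0); w,V=np.linalg.eigh(r.T@r); d=V[:,1]; d=d*np.sign(d[0]); return np.degrees(np.arctan2(d[1],d[0])).round(1),np.sqrt(w/len(r)).round(4)
E
python3 - <<'E'
from h import *
c=dict(np.load('last_wrist.npz')); knob(c,(300,360,140,192),'r')
print('yring',ray(c,75,112,.0575),ray(c,77,118,.07), ray(c,339,240,.072))
b=c['image'][135:195,295:365][:,:,::-1]; cv2.imwrite('pics/k1.png',cv2.resize(b,None,fx=8,fy=8))
E
```

```text
stripe 76 [ 0.4899 -0.2575  0.038 ] ax (np.float64(-16.2), array([0.0011, 0.0061]))
medz 0.0003 0.0368
bar 477 [ 0.4801 -0.2547  0.0367] ax (np.float64(-15.9), array([0.0037, 0.0117]))
all [ 0.481 -0.255  0.024] 0.4795731008052826 -0.2546022832393646 0.02249881438910961
skirt [ 0.4808 -0.2549  0.0171]
yring [ 0.63480833 -0.06404354  0.0575    ] [ 0.62624661 -0.07064901  0.07      ] [ 0.42033344 -0.23598579  0.072     ]
```

send_rows:
  increments: [0, 0, 0.04, 0.05, -0.25, -2.75, 1, 0, 0, 0.04, 0.05, -0.25, -2.75, 1, 0, 0, 0.04, 0.05, -0.25, -2.75, 1, 0, 0, 0.037, 0.05, -0.25, -2.75, 1, 0, 0, 0, 0, 0, 0, 1, 0, 0, 0, 0, 0, 0, 1]

```text
time: 1.73
position: [0.4785, -0.2576, 0.1194]
tool_rot: [0.99, -0.143, -0.002, -0.001]
ft_force: [0.7, 0.6, -0.1]
grip_width: 0.0874
grip_force: 0.0
```

Run:
```python
from h import *
o=robot.get_obs(); print(o['position'],o['tool_rot'])
c=cam('wrist','w2.png'); 
p=c['R']@np.array([.4803,-.2548,.03])+c['t']; u=int(c['cx']+c['fx']*p[0]/p[2]); v=int(c['cy']+c['fy']*p[1]/p[2]); print(u,v)
knob(c,(u-45,u+45,v-42,v+33),'r')
```

```text
[ 0.47846524 -0.25760636  0.11940282] [ 9.89699640e-01 -1.43146087e-01 -1.70384314e-03 -9.57320051e-04]
317 203
stripe 163 [ 0.4911 -0.2579  0.038 ] ax (np.float64(-16.0), array([0.0011, 0.0065]))
medz -0.0001 0.0369
bar 941 [ 0.481  -0.2549  0.0367] ax (np.float64(-15.9), array([0.0036, 0.0117]))
all [ 0.4818 -0.2554  0.024 ] 0.4794422388076782 -0.2544704079627991 0.02268206514418125
skirt [ 0.4812 -0.2554  0.017 ]
```

View pics/w2.png

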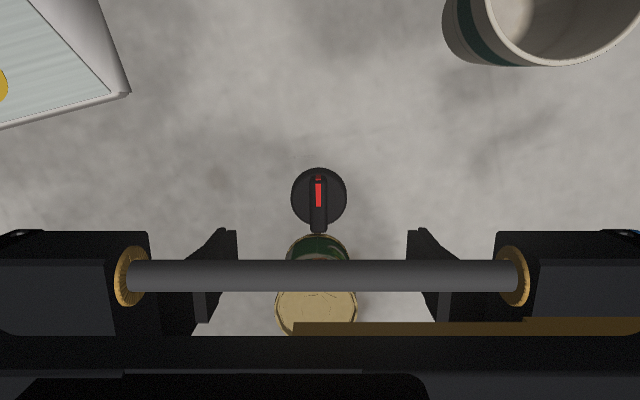

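View confirms the red knob centred between the fingers at (318,200), bar up the image, clear of the tin. Descend and grip.

send_rows:
  increments: [0, 0, 0, 0.07, 0.15, -2.2, 1, 0, 0, 0, 0.07, 0.15, -2.2, 1, 0, 0, 0, 0, 0, -2.2, 1, 0, 0, 0, 0, 0, -1.6, 1, 0, 0, 0, 0, 0, -1.0, 1, 0, 0, 0, 0, 0, 0, 1, 0, 0, 0, 0, 0, 0, 0, 0, 0, 0, 0, 0, 0, 0, 0, 0, 0, 0, 0, 0, 0, 0, 0, 0, 0, 0, 0, 0, 0, 0, 0, 0, 0, 0, 0, 0, 0, 0, 0, 0, 0, 0, 0, 0, 0, 0, 0, 0, 0]
  newtons: 30

```text
time: 2.87
position: [0.4815, -0.2539, 0.0288]
tool_rot: [0.99, -0.142, 0.0, 0.0]
ft_force: [0.6, 0.3, 0.8]
grip_width: 0.0486
grip_force: 0.0
```

send_rows:
  increments: [0, 0, 0, 0, 0, -0.15, 0, 0, 0, 0, 0, 0, 0, 0, 0, 0, 0, 0, 0, 0, 0, 0, 0, 0, 0, 0, 0, 0, 0, 0, 0, 0, 0, 0, 0, 0, 0, 0, 0, 0, 0, 0, 0, 0, 0, 0, 0, 0, 0, 0, 0, 0, 0, 0, 0, 0, 0, 0, 0, 0, 0, 0, 0]

```text
time: 3.62
position: [0.4814, -0.2538, 0.027]
tool_rot: [0.99, -0.142, -0.0, -0.0]
ft_force: [-0.5, -0.4, -0.7]
grip_width: 0.0126
grip_force: 30.0
```

```bash
cat >> h.py <<'E'
from scipy.spatial.transform import Rotation as Ro
def target(yawdeg,phi,tilt=43):
    "tool rotation: z=-n, x = up-slope turned by phi about n"
    y=np.radians(yawdeg);t=np.radians(tilt); X=np.array([np.cos(y),np.sin(y),0])
    n=-np.sin(t)*X+np.array([0,0,np.cos(t)]); u=np.cos(t)*X+np.array([0,0,np.sin(t)])
    u=Ro.from_rotvec(n*phi).apply(u); return Ro.from_matrix(np.c_[u,np.cross(-n,u),-n]),n,u
def delta(Rt,pt):
    o=robot.get_obs(); d=(Rt*Ro.from_quat(o['tool_rot']).inv()).as_rotvec()
    print('rotvec',d.round(4),np.linalg.norm(d).round(3),'shift cm',((np.array(pt)-o['position'])*100).round(3))
E
python3 - <<'E'
from h import *
R,n,u=target(-2.7,0); print(n,u)
print(robot.get_obs()['q'])
delta(R,np.array([.6405,.0559,.0575])+n*.14)
E
```

```text
[-0.68124126  0.03212652  0.7313537 ] [ 0.73054181 -0.03445148  0.68199836]
[-6.90702464e-01  7.38944596e-01  1.77733781e+00  3.71870986e-05
  6.25503436e-01  1.16424954e+00]
rotvec [-0.1242 -0.742   0.2258] 0.785 shift cm [ 6.377 31.423 13.289]
```

send_rows:
  increments: [0, 0, 0, 0, 0, 2.5, 0, 0, 0, 0, 0, 0, 4.0, 0, 0, 0, 0, 0, 0, 4.0, 0, 0, 0, 0, 0, 0, 2.8, 0, -0.0124, -0.0742, 0.0226, 0.64, 3.14, 0, 0, -0.0124, -0.0742, 0.0226, 0.64, 3.14, 0, 0, -0.0124, -0.0742, 0.0226, 0.64, 3.14, 0, 0, -0.0124, -0.0742, 0.0226, 0.64, 3.14, 0, 0, -0.0124, -0.0742, 0.0226, 0.64, 3.14, 0, 0, -0.0124, -0.0742, 0.0226, 0.64, 3.14, 0, 0, -0.0124, -0.0742, 0.0226, 0.64, 3.14, 0, 0, -0.0124, -0.0742, 0.0226, 0.64, 3.14, 0, 0, -0.0124, -0.0742, 0.0226, 0.64, 3.14, 0, 0, -0.0124, -0.0742, 0.0226, 0.64, 3.14, 0, 0, 0, 0, 0, 0, 0, 0, 0, 0, 0, 0, 0, 0, 0, 0]

```text
time: 4.95
position: [0.5349, -0.023, 0.1624]
tool_rot: [0.961, -0.051, 0.271, -0.013]
ft_force: [-0.6, 0.3, -0.4]
grip_width: 0.0131
grip_force: 30.0
```

Run:
```python
from h import *
o=robot.get_obs(); print(o['position'],o['q'],o['grip_width'])
R,n,u=target(-2.7,0); delta(R,np.array([.6405,.0559,.0575])+n*.14)
c=cam('wrist','w3.png')
```

```text
[ 0.53494893 -0.02300745  0.16244418] [-0.35422958  0.43519137  2.13454188  1.29880258  0.18596601  0.07716466] 0.013088575399007155
rotvec [-0.0667 -0.2     0.0395] 0.215 shift cm [ 1.018  8.341 -0.255]
```

View pics/w3.png

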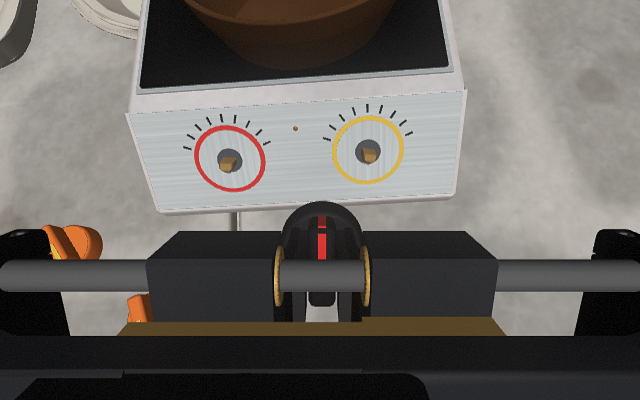

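The wrist view shows red ring at (230,158), yellow at (368,151), and the red knob straight in the jaws at (321,240). The move stopped short while joint 4 is flipping near a wrist singularity, so I'll continue slowly.

send_rows:
  increments: [-0.0048, -0.0143, 0.0028, 0.073, 0.6, -0.018, 0, -0.0048, -0.0143, 0.0028, 0.073, 0.6, -0.018, 0, -0.0048, -0.0143, 0.0028, 0.073, 0.6, -0.018, 0, -0.0048, -0.0143, 0.0028, 0.073, 0.6, -0.018, 0, -0.0048, -0.0143, 0.0028, 0.073, 0.6, -0.018, 0, -0.0048, -0.0143, 0.0028, 0.073, 0.6, -0.018, 0, -0.0048, -0.0143, 0.0028, 0.073, 0.6, -0.018, 0, -0.0048, -0.0143, 0.0028, 0.073, 0.6, -0.018, 0, -0.0048, -0.0143, 0.0028, 0.073, 0.6, -0.018, 0, -0.0048, -0.0143, 0.0028, 0.073, 0.6, -0.018, 0, -0.0048, -0.0143, 0.0028, 0.073, 0.6, -0.018, 0, -0.0048, -0.0143, 0.0028, 0.073, 0.6, -0.018, 0, -0.0048, -0.0143, 0.0028, 0.073, 0.6, -0.018, 0, -0.0048, -0.0143, 0.0028, 0.073, 0.6, -0.018, 0, 0, 0, 0, 0, 0, 0, 0, 0, 0, 0, 0, 0, 0, 0]

```text
time: 6.33
position: [0.5457, 0.0606, 0.16]
tool_rot: [0.93, -0.022, 0.367, 0.008]
ft_force: [0.3, 0.0, 0.3]
grip_width: 0.0126
grip_force: 30.0
```

Run:
```python
from h import *
o=robot.get_obs(); print(o['position'],o['q'],o['grip_width'])
R,n,u=target(-2.7,0); delta(R,np.array([.6405,.0559,.0575])+n*.14)
c=cam('wrist','w4.png')
```

```text
[0.54572782 0.06064603 0.16000366] [-0.12107958  0.52278585  2.24095254  3.00233028  0.37482443 -1.4948716 ] 0.012569142618391005
rotvec [-0.0005  0.0003 -0.    ] 0.001 shift cm [-0.06  -0.025 -0.011]
```

Run:
```python
from h import *
c=dict(np.load('last_wrist.npz')); I=c['image']
R,n,u=target(-2.7,0)
def px(P):
    p=c['R']@P+c['t']; return c['cx']+c['fx']*p[0]/p[2],c['cy']+c['fy']*p[1]/p[2]
B=np.array([.6405,.0559,.0575]); print(px(B),px(B+n*.016),px(np.array([.6348,-.064,.0575])))
U,V=map(int,px(B)); b=I[V-50:V+50,U-65:U+65][:,:,::-1]; cv2.imwrite('pics/sp1.png',cv2.resize(b,None,fx=6,fy=6,interpolation=cv2.INTER_CUBIC)); print('crop origin',U-65,V-50)
W=cloud(c)
# plane fit
w=W[V-45:V+45,U-60:U+180].reshape(-1,3); w=w[(w[:,2]>.03)&(w[:,2]<.085)]
for _ in range(6):
    m=w.mean(0); nn=np.linalg.svd(w-m,full_matrices=False)[2][2]; nn*=np.sign(nn[2]); d=(w-m)@nn; w=w[abs(d)<max(.0015,1.5*d.std())]
print('plane n',nn.round(4),m.round(4),len(w),'tilt',np.degrees(np.arccos(nn[2])),'yaw',np.degrees(np.arctan2(-nn[1],-nn[0])))
hs=cv2.cvtColor(I,cv2.COLOR_RGB2HSV).astype(int); H,S,Vv=hs[...,0],hs[...,1],hs[...,2]
near=abs((W-m)@nn)<.008
o=-c['R'].T@c['t']
for nm,k in (('red',(((H<8)|(H>172))&(S>90))),('yel',((abs(H-25)<8)&(S>90)))):
    k=k&near; k[240:]=0
    vv,uu=np.nonzero(k); 
    dd=np.c_[(uu-c['cx'])/c['fx'],(vv-c['cy'])/c['fy'],np.ones(len(uu))]@c['R']
    P=o+dd*(((m-o)@nn)/(dd@nn))[:,None]
    e1=np.cross([0,0,1],nn);e1/=np.linalg.norm(e1);e2=np.cross(nn,e1)
    q=np.c_[(P-m)@e1,(P-m)@e2]
    for _ in range(5):
        A=np.c_[2*q,np.ones(len(q))]; s=np.linalg.lstsq(A,(q**2).sum(1),rcond=None)[0]; rad=np.sqrt(s[2]+s[0]**2+s[1]**2); r=np.hypot(*(q-s[:2]).T)-rad; q=q[abs(r)<max(.002,2*r.std())]
    C=m+e1*s[0]+e2*s[1]; print(nm,len(q),C.round(4),'rad',rad.round(4),px(C))
    # spindle tip points
    L=W[:240].reshape(-1,3)-C; h=L@nn; lat=L-np.outer(h,nn); kk=(np.linalg.norm(lat,axis=1)<.012)&(h>.0135)&(h<.02)
    t=lat[kk]; print('  tip',kk.sum(),'h',np.median(h[kk]).round(4),'e1',(t@e1).mean().round(4),(t@e1).min().round(4),(t@e1).max().round(4),'e2',(t@e2).mean().round(4),(t@e2).min().round(4),(t@e2).max().round(4))
```

```text
(np.float64(322.11188495852), np.float64(188.57310977479554)) (np.float64(322.1291062382892), np.float64(193.10800363842515)) (np.float64(457.90252285735994), np.float64(188.56750202011156))
crop origin 257 138
plane n [-0.6807  0.0322  0.7319] [ 0.6386 -0.0012  0.0613] 17456 tilt 42.95669105520169 yaw -2.7085539832545926
red 660 [0.6378 0.054  0.0581] rad 0.0289 (np.float64(324.3861890208628), np.float64(190.78248516099848))
  tip 107 h 0.0155 e1 -0.0001 -0.0055 0.0055 e2 -0.0006 -0.0045 0.0029
yel 911 [ 0.6321 -0.0658  0.0581] rad 0.029 (np.float64(460.928223157219), np.float64(190.84462977473976))
  tip 118 h 0.0152 e1 -0.001 -0.0062 0.0054 e2 -0.0006 -0.0054 0.0042
```

View pics/sp1.png

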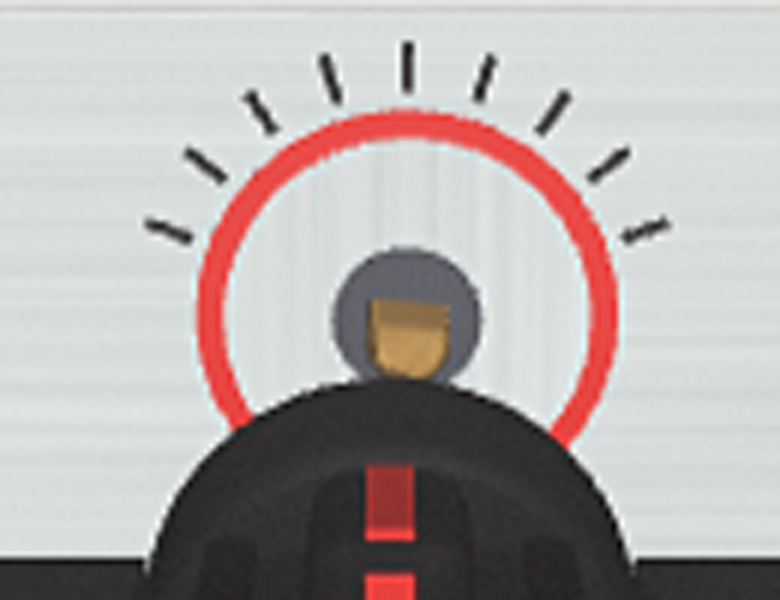

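The crop shows the red spindle's flat facing almost straight up the slope, turned about 4 to 5 degrees clockwise (edge from (373,300) to (449,305)). The knob in hand is at column about 390, against 407 for the ring centre.

```bash
cat >> h.py <<'E'
def inhand(c,rows=(195,262),cols=(270,375)):
    o=robot.get_obs(); T=Ro.from_quat(o['tool_rot'])
    W=cloud(c)[rows[0]:rows[1],cols[0]:cols[1]].reshape(-1,3); q=T.inv().apply(W-o['position'])
    k=(q[:,2]>.011)&(q[:,2]<.024)&(abs(q[:,1])<.03)&(abs(q[:,0])<.03); s=q[k]
    from scipy.optimize import least_squares
    f=least_squares(lambda p:np.hypot(s[:,0]-p[0],s[:,1]-p[1])-.023,[0,0],loss='soft_l1',f_scale=.001)
    print('skirt',k.sum(),'centre in tool',f.x.round(4),'res',np.sqrt(2*f.cost/max(1,k.sum())).round(4))
    k=(abs(q[:,0])<.03)&(abs(q[:,1])<.03)&(q[:,2]<.04); print('zmax',np.percentile(q[k,2],[50,99]).round(4))
    P=lambda x,z:(lambda p:c['cy']+c['fy']*p[1]/p[2])(c['R']@(o['position']+T.apply([x,0,z]))+c['t'])
    for dx in (-.002,-.001,0,.001,.002): print(dx,'v top-of-silhouette',P(dx+.023,.027).round(1),P(dx+.023,.009).round(1))
E
python3 - <<'E'
from h import *
c=dict(np.load('last_wrist.npz')); inhand(c)
o=robot.get_obs(); R,n,u=target(-2.7,-.07)
delta(R,np.array([.6378,.0540,.0581])+n*.05); print(n,u)
E
```

```text
skirt 991 centre in tool [-0.0042 -0.0005] res 0.0008
zmax [-0.0014  0.0266]
-0.002 v top-of-silhouette 198.9 208.6
-0.001 v top-of-silhouette 197.1 206.7
0 v top-of-silhouette 195.4 204.7
0.001 v top-of-silhouette 193.6 202.8
0.002 v top-of-silhouette 191.8 200.8
rotvec [ 0.0474 -0.0015 -0.0508] 0.069 shift cm [ 5.785 -0.477 -6.55 ]
[-0.68124126  0.03212652  0.7313537 ] [ 0.72545795 -0.10423231  0.68032815]
```

Run:
```python
from h import *
c=dict(np.load('last_wrist.npz')); o=robot.get_obs(); T=Ro.from_quat(o['tool_rot']).as_matrix()
Rct=c['R']@T; tct=c['R']@o['position']+c['t']   # tool->cam
print('cam in tool',(-Rct.T@tct).round(4), Rct.round(3).tolist(),c['cx'],c['cy'])
# same point set at the earlier grasp view w2
q=Ro.from_quat([.98969964,-.14314609,-.00170384,-.00095732]).as_matrix(); p=np.array([.47846524,-.25760636,.11940282])
I=cv2.imread('pics/w2.png'); g=cv2.cvtColor(I,cv2.COLOR_BGR2GRAY)
col=g[160:235,319-0:320].ravel(); print('col',col[:16]); print('row200',g[200,286:296],g[200,342:352])
R2=Rct@q.T; t2=tct-R2@p
def ry(u,v,z):
    d=R2.T@np.array([(u-c['cx'])/c['fx'],(v-c['cy'])/c['fy'],1]); oo=-R2.T@t2; return oo+d*(z-oo[2])/d[2]
ax=np.array([np.cos(np.radians(-16)),np.sin(np.radians(-16))])
for v in (166,167,168): P=ry(319,v,0); print(v,P.round(4),'centre',(P[:2]-.023*ax).round(4), 'rel grasp TCP along x', ((P[:2]-.023*ax-[.4814,-.2538])@ax).round(4))
g4=cv2.imread('pics/w4.png',0); print('w4 col',g4[192:212,322])
```

```text
cam in tool [ 0.0709 -0.0003 -0.1527] [[-0.0, 1.0, 0.001], [-0.965, 0.0, -0.26], [-0.26, -0.001, 0.965]] 321.5205765571541 196.3185005193696
col [146 143 142 143 144 144 137  70  30  35  37  38  37  42  45  47]
row200 [144 143 143 148  86  26  33  43  42  45] [ 48  48  46  34  49 143 137 136 136 135]
166 [ 0.5008 -0.2614  0.    ] centre [ 0.4787 -0.255 ] rel grasp TCP along x -0.0023
167 [ 0.5    -0.2612  0.    ] centre [ 0.4779 -0.2548] rel grasp TCP along x -0.0031
168 [ 0.4992 -0.2609  0.    ] centre [ 0.4771 -0.2546] rel grasp TCP along x -0.0039
w4 col [131 146 148 154 153 155 157 121  89  49  50  49  49  47  47  51  51  50
  48  52]
```

Run:
```python
from h import *
R,n,u=target(-2.7,-.075); delta(R,np.array([.6378,.0533,.0581])+u*.0027+n*.050)
```

```text
rotvec [ 0.0508 -0.0016 -0.0544] 0.074 shift cm [ 5.981 -0.576 -6.367]
```

send_rows:
  increments: [0.01, 0, -0.011, 1.2, -0.116, -1.27, 0, 0.01, 0, -0.011, 1.2, -0.115, -1.27, 0, 0.01, 0, -0.011, 1.2, -0.115, -1.27, 0, 0.01, 0, -0.011, 1.2, -0.115, -1.27, 0, 0.01, 0, -0.011, 1.18, -0.115, -1.27, 0, 0, 0, 0, 0, 0, 0, 0, 0, 0, 0, 0, 0, 0, 0, 0, 0, 0, 0, 0, 0, 0]

```text
time: 7.05
position: [0.6046, 0.0546, 0.0968]
tool_rot: [0.929, -0.057, 0.365, -0.004]
ft_force: [-0.8, -0.6, -0.1]
grip_width: 0.0128
grip_force: 30.0
```

Run:
```python
from h import *
R,n,u=target(-2.7,-.075); delta(R,np.array([.6378,.0533,.0581])+u*.0027+n*.050); o=robot.get_obs(); print(o['q'],o['ft_force'])
```

```text
rotvec [ 0.0012 -0.0025  0.0006] 0.003 shift cm [ 0.108 -0.003 -0.033]
[-0.11665213  0.7032762   2.12546048  3.03290627  0.43632695 -1.44867493] [-0.80905171 -0.63202482 -0.13059254]
```

send_rows:
  increments: [0, -0.002, 0, 0.1, 0, -0.03, 0, 0, 0, 0, 0.1, -0.005, -0.11, 0, 0, 0, 0, 0.1, -0.005, -0.11, 0, 0, 0, 0, 0.1, -0.005, -0.11, 0, 0, 0, 0, 0.1, -0.005, -0.11, 0, 0, 0, 0, 0.1, -0.005, -0.11, 0, 0, 0, 0, 0.1, -0.005, -0.11, 0, 0, 0, 0, 0, 0, 0, 0, 0, 0, 0, 0, 0, 0, 0]

```text
time: 7.8
position: [0.6123, 0.0546, 0.0895]
tool_rot: [0.929, -0.057, 0.367, -0.004]
ft_force: [-0.2, -0.5, -0.2]
grip_width: 0.0129
grip_force: 30.0
```

```bash
cat >> h.py <<'E'
def rep(C,phi):
    R,n,u=target(-2.7,phi); o=robot.get_obs(); d=o['position']-C; F=o['ft_force']; e=np.cross(-n,u)
    print('h %.4f x %.4f y %.4f'%(d@n,d@u,d@e),'F n %.2f x %.2f y %.2f'%(F@n,F@u,F@e),'M',np.array([o['moment']@a for a in(n,u,e)]).round(2),'err',(R*Ro.from_quat(o['tool_rot']).inv()).as_rotvec().round(4),o['grip_width'],o['time'])
E
python3 -c "
from h import *
rep(np.array([.6378,.0533,.0581]),-.075)"
```

```text
h 0.0404 x 0.0027 y -0.0003 F n -0.00 x -0.24 y 0.56 M [-0.01 -0.01 -0.52] err [0.0012 0.0001 0.0006] 0.01287241919413763 7.8
```

send_rows:
  increments: [0, 0, 0, 0.07, -0.003, -0.075, 0, 0, 0, 0, 0.07, -0.003, -0.075, 0, 0, 0, 0, 0.07, -0.003, -0.075, 0, 0, 0, 0, 0.07, -0.003, -0.075, 0, 0, 0, 0, 0.07, -0.003, -0.075, 0, 0, 0, 0, 0, 0, 0, 0]

```text
time: 8.3
position: [0.6152, 0.0545, 0.0854]
tool_rot: [0.929, -0.057, 0.366, -0.004]
ft_force: [-1.6, 0.3, -1.3]
grip_width: 0.013
grip_force: 30.0
```

```bash
python3 -c "
from h import *
rep(np.array([.6378,.0533,.0581]),-.075)"
```

```text
h 0.0354 x 0.0020 y -0.0003 F n 0.17 x -2.09 y -0.06 M [-0.03  0.12 -0.84] err [ 0.0012 -0.0015  0.0004] 0.012962207842640275 8.3
```

send_rows:
  increments: [0, 0, 0, -0.04, 0.006, -0.04, 0, 0, 0, 0, 0.07, -0.003, -0.075, 0, 0, 0, 0, 0.07, -0.003, -0.075, 0, 0, 0, 0, 0.07, -0.003, -0.075, 0, 0, 0, 0, 0.07, -0.003, -0.075, 0, 0, 0, 0, 0.07, -0.003, -0.075, 0, 0, 0, 0, 0.07, -0.003, -0.075, 0, 0, 0, 0, 0.07, -0.003, -0.075, 0, 0, 0, 0, 0.07, -0.003, -0.075, 0, 0, 0, 0, 0, 0, 0, 0]

```text
time: 9.13
position: [0.621, 0.054, 0.0809]
tool_rot: [0.928, -0.057, 0.368, -0.004]
ft_force: [-6.8, -0.7, 8.7]
grip_width: 0.0127
grip_force: 30.0
```

```bash
python3 -c "
from h import *
rep(np.array([.6378,.0533,.0581]),-.075)"
```

```text
h 0.0282 x 0.0033 y -0.0001 F n 10.96 x 1.10 y 0.90 M [-0.01 -0.2  -0.25] err [0.0012 0.0033 0.0015] 0.012653339128007483 9.1333
```

send_rows:
  increments: [0, 0, 0, 0.07, -0.003, -0.075, 0, 0, 0, 0, 0.07, -0.003, -0.075, 0, 0, 0, 0, 0, 0, 0, 0, 0, 0, 0, 0, 0, 0, 0]

```text
time: 9.47
position: [0.621, 0.054, 0.0809]
tool_rot: [0.928, -0.057, 0.368, -0.004]
ft_force: [-15.1, -2.1, 21.0]
grip_width: 0.0126
grip_force: 30.0
```

```bash
python3 -c "
from h import *
rep(np.array([.6378,.0533,.0581]),-.075)"
```

```text
h 0.0281 x 0.0032 y -0.0002 F n 25.58 x 3.61 y 2.58 M [ 0.03 -0.42  0.07] err [0.0011 0.0042 0.002 ] 0.012584988465359527 9.4667
```

send_rows:
  increments: [0, 0, 0, -0.1, 0.005, 0.11, 0, 0, 0, 0, 0, 0, 0, 0.5, 0, 0, 0, 0, 0, 0, 0.5, 0, 0, 0, 0, 0, 0, 0.5, 0, 0, 0, 0, 0, 0, 0.5, 0, 0, 0, 0, 0, 0, 0.5, 0, 0, 0, 0, 0, 0, 0.5, 0, 0, 0, 0, 0, 0, 0.5, 0, 0, 0, -1.4, 0.07, 1.5, 0.5, 0, 0, 0, -2.0, 0.1, 2.2, 0.5, 0, 0, 0, -2.0, 0.1, 2.2, 0.5, 0, 0, 0, -1.4, 0, 1.5, 1, 0, 0, 0, 0, 0, 0, 1, 0, 0, 0, 0, 0, 0, 1]

```text
time: 10.63
position: [0.5543, 0.0568, 0.1543]
tool_rot: [0.928, -0.057, 0.368, -0.004]
ft_force: [0.3, 0.3, -0.5]
grip_width: 0.0564
grip_force: 0.0
```

Run:
```python
from h import *
rep(np.array([.6378,.0533,.0581]),-.075)
c=cam('wrist','w5.png'); W=cloud(c); R,n,u=target(-2.7,-.075); C=np.array([.6378,.054,.0581]); L=(W-C).reshape(-1,3); h=L@n; e=np.cross(n,u)
lat=L-np.outer(h,n)
pl=(np.linalg.norm(lat,axis=1)<.045)&(np.linalg.norm(lat,axis=1)>.030)&(abs(h)<.01); print('panel h',np.median(h[pl]))
k=(np.linalg.norm(lat,axis=1)<.03)&(h>.033)&(h<.06); print('bar top',k.sum(),np.percentile(h[k],[10,50,90]).round(4),'x',(lat[k]@u).mean(),'y',(lat[k]@e).mean())
k=(np.linalg.norm(lat,axis=1)<.03)&(h>.014)&(h<.024); print('skirt top',k.sum(),np.median(h[k]).round(4))
p=c['R']@(C+n*.02)+c['t']; U,V=int(c['cx']+c['fx']*p[0]/p[2]),int(c['cy']+c['fy']*p[1]/p[2])
cv2.imwrite('pics/c5.png',cv2.resize(c['image'][max(0,V-70):V+60,U-90:U+90,::-1],None,fx=4,fy=4))
```

```text
h 0.1274 x 0.0045 y 0.0001 F n -0.51 x -0.14 y -0.31 M [ 0.01 -0.03 -0.41] err [0.0016 0.0035 0.0006] 0.05640176929698856 10.6333
panel h -0.00012731687444309162
bar top 879 [0.0361 0.0376 0.0386] x 0.0008019496275303647 y 0.00044359698810857563
skirt top 1486 0.0179
```

View pics/c5.png

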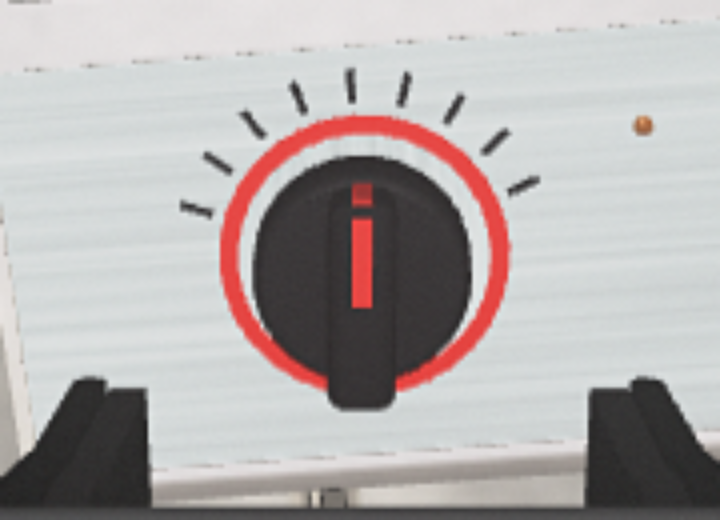

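Red knob sits home: skirt top 17.9 mm above the panel, bar top about 38 mm, pointer along the flat, centred in its ring. Next, the yellow knob.

Run:
```python
from h import *
y=np.radians(-5); X=np.array([np.cos(y),np.sin(y),0]); Z=np.array([0,0,-1.]); R=Ro.from_matrix(np.c_[X,np.cross(Z,X),Z])
delta(R,[.475,.222,.20]); print(robot.get_obs()['q'])
```

```text
rotvec [0.024  0.7534 0.0334] 0.755 shift cm [-7.994 16.533  4.627]
[-0.12782759  0.5448856   2.22622493  2.99840182  0.38533304 -1.42229261]
```

send_rows:
  increments: [0.0012, 0.03, 0.0017, -0.4, 0.83, 0.23, 1, 0.0012, 0.03, 0.0017, -0.4, 0.83, 0.23, 1, 0.0012, 0.02, 0.0017, -0.4, 0.83, 0.23, 1, 0.0012, 0.02, 0.0017, -0.4, 0.83, 0.23, 1, 0.0012, 0.015, 0.0017, -0.4, 0.83, 0.23, 1, 0.0012, 0.015, 0.0017, -0.4, 0.83, 0.23, 1, 0.0012, 0.015, 0.0017, -0.4, 0.83, 0.23, 1, 0.0012, 0.015, 0.0017, -0.4, 0.83, 0.23, 1, 0.0012, 0.015, 0.0017, -0.4, 0.83, 0.23, 1, 0.0012, 0.015, 0.0017, -0.4, 0.83, 0.23, 1, 0.0012, 0.02, 0.0017, -0.4, 0.83, 0.23, 1, 0.0012, 0.03, 0.0017, -0.4, 0.83, 0.23, 1, 0.0012, 0.04, 0.0017, -0.4, 0.83, 0.23, 1, 0.0012, 0.05, 0.0017, -0.4, 0.83, 0.23, 1, 0.0012, 0.06, 0.0017, -0.4, 0.83, 0.23, 1, 0.0012, 0.07, 0.0017, -0.4, 0.83, 0.23, 1, 0.0012, 0.07, 0.0017, -0.4, 0.83, 0.23, 1, 0.0012, 0.07, 0.0017, -0.4, 0.83, 0.23, 1, 0.0012, 0.07, 0.0017, -0.4, 0.83, 0.23, 1, 0.0012, 0.073, 0.0017, -0.4, 0.83, 0.23, 1]

```text
time: 12.35
position: [0.4103, 0.1427, 0.0541]
tool_rot: [0.99, -0.035, 0.133, -0.014]
ft_force: [23.4, -10.2, 73.4]
grip_width: 0.0873
grip_force: 41.8
```

Run:
```python
from h import *
y=np.radians(-5); X=np.array([np.cos(y),np.sin(y),0]); Z=np.array([0,0,-1.]); R=Ro.from_matrix(np.c_[X,np.cross(Z,X),Z])
delta(R,[.475,.222,.20]); print(robot.get_obs()['q'])
c=cam('wrist','w6.png'); hs=cv2.cvtColor(c['image'],cv2.COLOR_RGB2HSV).astype(int)
m=((abs(hs[...,0]-25)<8)&(hs[...,1]>130)&(hs[...,2]>60)).astype(np.uint8); N,l,s,ce=cv2.connectedComponentsWithStats(m)
for i in range(1,N):
    if s[i,4]>25: print(s[i],ce[i].round(1),cloud(c)[int(ce[i][1]),int(ce[i][0])].round(4))
```

```text
rotvec [-0.017   0.2683 -0.0157] 0.269 shift cm [ 6.471  7.925 14.593]
[ 7.76406869e-02  6.31549110e-01  2.24141253e+00  4.57284838e+00
  1.71061922e-03 -2.85320037e+00]
[312  63  18  31 227] [320.5  78.1] [0.5032 0.1381 0.0384]
[325  97   7  11  62] [328.1 101.7] [0.4923 0.1347 0.0323]
[163 102   9  32 230] [167.2 117.9] [0.4887 0.223  0.0379]
[114 246  34  61 785] [125.7 275.9] [0.4236 0.1858 0.1409]
[509 250  21  57 312] [523.2 281.5] [0.4163 0.0919 0.139 ]
[392 292  11   8  52] [397.4 294.7] [0.3852 0.1048 0.0373]
[ 441  317  199   19 3067] [552.4 326.7] [0.4074 0.0887 0.1436]
```

send_rows:
  increments: [0, 0, 0, 0, 0, 0.5, 1, 0, 0, 0, 0, 0, 0.5, 1, 0, 0, 0, 0, 0, 0.5, 1]

```text
time: 12.65
position: [0.4057, 0.1415, 0.0636]
tool_rot: [0.99, -0.034, 0.138, -0.015]
ft_force: [-0.0, -0.2, 0.7]
grip_width: 0.087
grip_force: 0.0
```

Run:
```python
from h import *
o=robot.get_obs();print(o['q'].round(3),o['position'].round(4),o['ft_force'].round(2),o['grip_force'])
```

```text
[ 7.500e-02  6.060e-01  2.256e+00  4.569e+00  1.000e-03 -2.854e+00] [0.4057 0.1415 0.0636] [-0.01 -0.18  0.7 ] 0.0
```

View pics/w6.png

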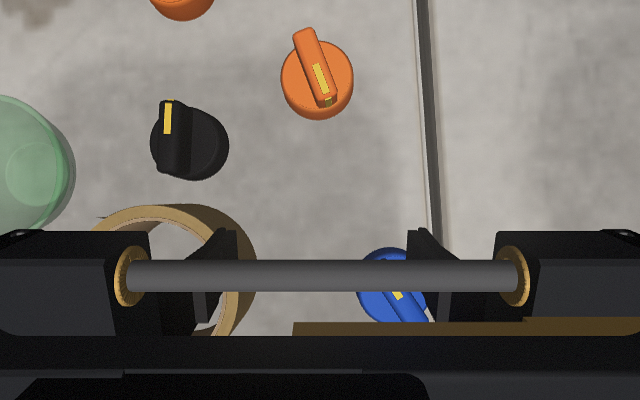

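The view shows the left finger over the rim of the tape roll, the right one on the blue knob at (392,285), and the yellow knob at (189,142). The wrist ran into its joint limits at the singularity. I lifted off; next I'll fit a kinematic model to plan a clean way out.

```bash
cat > kin.py <<'E'
import numpy as np
from scipy.spatial.transform import Rotation as Ro
from scipy.optimize import least_squares
def rot(q): return Ro.from_euler('ZYZYZ',[q[0],q[1]+q[2],q[3],q[4],q[5]+np.pi/2])
def pos(q,L):
    z=np.array([0,0,1.]); A=Ro.from_euler('ZY',[q[0],q[1]]); B=Ro.from_euler('ZY',[q[0],q[1]+q[2]])
    return np.array([0,0,L[0]])+A.apply([L[5],0,L[1]])+B.apply([L[3],0,L[2]])+rot(q).apply([0,0,L[4]])
D=[([-1.3545,.52837,1.43377,0,1.1814,-.17847],(.24026,-.57628,.22967),None),
([-.68073,.41105,1.65157,-.0003,1.07987,1.3264],(.47863,-.24489,.23021),None),
([-.6907,.73894,1.77734,0,.6255,1.16425],(.4814,-.2538,.027),None),
([-.35423,.43519,2.13454,1.2988,.18597,.07716],(.53495,-.02301,.16244),(.961,-.051,.271,-.013)),
([-.12108,.52279,2.24095,3.00233,.37482,-1.49487],(.54573,.06065,.16),(.93,-.022,.367,.008)),
([-.11665,.70328,2.12546,3.03291,.43633,-1.44867],(.6046,.0546,.0968),(.929,-.057,.365,-.004)),
([.07764,.63155,2.24141,4.57285,.00171,-2.8532],(.4103,.1427,.0541),(.99,-.035,.133,-.014)),
([-.1278276,.544886,2.226225,2.9984,.385333,-1.42229],(.5543,.0568,.1543),(.928,-.057,.368,-.004))]
f=least_squares(lambda L:np.concatenate([pos(q,L)-p for q,p,_ in D]),[.3,.4,.4,0,.25,0]); LL=f.x
def fk(q): return rot(q),pos(q,LL)
def ik(R,p,q0):
    return least_squares(lambda q:np.r_[3*(fk(q)[1]-p),(R*rot(q).inv()).as_rotvec(),1e-4*(q-q0)],q0,bounds=([-3.08,-.75,.22,-1.43,0,-2.85],[3.08,2.2,2.44,4.57,2.65,2.85])).x
def down(yaw):
    y=np.radians(yaw); X=np.array([np.cos(y),np.sin(y),0]); Z=np.array([0,0,-1.]); return Ro.from_matrix(np.c_[X,np.cross(Z,X),Z])
def rows(path,q):
    R0,p0=fk(q)
    for a in path:
        R,p=fk(a); r=(R*R0.inv()).as_rotvec(); s=(p-p0)*100; print(', '.join('%g'%x for x in np.r_[r.round(3),s.round(2)]),' |',np.linalg.norm(r).round(3),p.round(3),a.round(2)); R0,p0=R,p
if __name__=='__main__':
    print(LL.round(4),abs(f.fun).max())
    for q,p,t in D:
        if t: print(np.degrees((Ro.from_quat(t)*rot(q).inv()).magnitude()))
    from rig import robot
    q=np.array(robot.get_obs()['q'])
    g=ik(down(-8),[.47,.21,.22],np.array([.44,.35,1.7,0,1.05,1.2])); print('goal',g.round(3),fk(g)[1])
E
python3 kin.py
```

```text
Traceback (most recent call last):
  File "kin.py", line 16, in <module>
    f=least_squares(lambda L:np.concatenate([pos(q,L)-p for q,p,_ in D]),[.3,.4,.4,0,.25,0]); LL=f.x
  File "kin.py", line 16, in <lambda>
    f=least_squares(lambda L:np.concatenate([pos(q,L)-p for q,p,_ in D]),[.3,.4,.4,0,.25,0]); LL=f.x
                                             ~~~^^^^^
  File "kin.py", line 7, in pos
    return np.array([0,0,L[0]])+A.apply([L[5],0,L[1]])+B.apply([L[3],0,L[2]])+rot(q).apply([0,0,L[4]])
                                                                              ~~~^^^
  File "kin.py", line 4, in rot
    def rot(q): return Ro.from_euler('ZYZYZ',[q[0],q[1]+q[2],q[3],q[4],q[5]+np.pi/2])
                       ~~~~~~~~~~~~~^^^^^^^^^^^^^^^^^^^^^^^^^^^^^^^^^^^^^^^^^^^^^^^^^
  File "scipy/spatial/transform/_rotation.pyx", line 1413, in scipy.spatial.transform._rotation.Rotation.from_euler
ValueError: Expected axis specification to be a non-empty string of upto 3 characters, got ZYZYZ
```

```bash
sed -i "s|^def rot(q).*|def rot(q): return Ro.from_euler('ZYZ',[q[0],q[1]+q[2],q[3]])*Ro.from_euler('YZ',[q[4],q[5]+np.pi/2])|" kin.py; python3 kin.py
```

```text
[ 0.3515  0.6626  0.4955  0.1542  0.4152 -0.1241] 0.11359969271821452
0.07856742867646906
0.0701353677331373
0.05393315800180488
0.061160273160619526
0.04342500853014922
goal [0.42  0.415 1.655 0.    1.071 2.131] [0.47 0.21 0.22]
```

Run:
```python
import kin,numpy as np
print(kin.f.fun.reshape(-1,3).round(3), kin.f.status,kin.f.nfev)
```

```text
[[-0.106 -0.034  0.01 ]
 [-0.079 -0.079 -0.007]
 [-0.081 -0.077 -0.009]
 [-0.032 -0.084 -0.012]
 [-0.002 -0.106  0.007]
 [ 0.015 -0.108  0.017]
 [-0.027 -0.114 -0.013]
 [ 0.    -0.106  0.008]] 1 2
```

```bash
sed -i "s|A.apply(\[L\[5\],0,L\[1\]\])|A.apply([L[5],L[6],L[1]])|; s|\.25,0\]); LL|.25,0,.1]); LL|" kin.py; sed -i '/robot.get_obs/,$d' kin.py
cat >> kin.py <<'E'
    q=np.array(robot.get_obs()['q']); print('model vs now',fk(q)[1],robot.get_obs()['position'])
    g=ik(down(-8),[.47,.21,.22],np.array([.44,.35,1.7,0,1.05,1.2])); print('goal',g.round(3),fk(g)[1])
    q[3]=min(q[3],4.55); q[5]=max(q[5],-2.84)
    lin=lambda a,b,n:[a+(b-a)*i/n for i in range(1,n+1)]
    a=q.copy(); a[1]-=.25; a[4]=.2; a[3]-=.1; a[5]+=.1
    b=a.copy(); b[3]=.3; b[5]+=a[3]-b[3]; b[0]=.15
    P=lin(q,a,8)+lin(a,b,27)+lin(b,g,12); rows(P,q)
E
python3 kin.py
```

```text
[ 0.2739  0.5884  0.3916  0.1144  0.2973 -0.      0.111 ] 0.00048096767654670636
0.07856742867646906
0.0701353677331373
0.05393315800180488
0.061160273160619526
0.04342500853014922
model vs now [0.40566278 0.14153147 0.06374571] [0.40574281 0.14153072 0.06359006]
goal [0.203 0.394 1.718 0.    1.029 1.913] [0.47 0.21 0.22]
-0.021, -0.037, -0.007, 0.81, -0.67, 1.36  | 0.043 [0.414 0.135 0.077] [ 0.08  0.57  2.26  4.54  0.03 -2.83]
-0.02, -0.038, -0.008, 0.77, -0.67, 1.41  | 0.044 [0.422 0.128 0.091] [ 0.08  0.54  2.26  4.53  0.05 -2.82]
-0.02, -0.038, -0.008, 0.74, -0.67, 1.46  | 0.044 [0.429 0.122 0.106] [ 0.08  0.51  2.26  4.51  0.08 -2.8 ]
-0.019, -0.039, -0.009, 0.7, -0.66, 1.5  | 0.045 [0.436 0.115 0.121] [ 0.08  0.48  2.26  4.5   0.1  -2.79]
-0.019, -0.04, -0.01, 0.65, -0.66, 1.55  | 0.045 [0.442 0.108 0.137] [ 0.08  0.45  2.26  4.49  0.13 -2.78]
-0.019, -0.04, -0.01, 0.61, -0.66, 1.6  | 0.045 [0.448 0.102 0.152] [ 0.08  0.42  2.26  4.47  0.15 -2.76]
-0.018, -0.041, -0.011, 0.56, -0.65, 1.64  | 0.046 [0.454 0.095 0.169] [ 0.08  0.39  2.26  4.46  0.18 -2.75]
-0.017, -0.041, -0.011
[... 3399 characters left out ...]
-0.007, 0.03, -0.011, 0.76, 0.21, 0.54  | 0.032 [0.428 0.215 0.17 ] [0.18 0.38 1.99 0.15 0.61 1.66]
-0.01, 0.029, -0.013, 0.74, 0.12, 0.62  | 0.033 [0.436 0.216 0.177] [0.18 0.38 1.94 0.13 0.68 1.7 ]
-0.014, 0.028, -0.015, 0.72, 0.03, 0.7  | 0.034 [0.443 0.217 0.184] [0.19 0.38 1.9  0.1  0.75 1.75]
-0.017, 0.027, -0.017, 0.7, -0.06, 0.78  | 0.036 [0.45  0.216 0.191] [0.19 0.38 1.85 0.08 0.82 1.79]
-0.02, 0.026, -0.019, 0.68, -0.13, 0.87  | 0.038 [0.457 0.215 0.2  ] [0.19 0.39 1.81 0.05 0.89 1.83]
-0.023, 0.025, -0.021, 0.66, -0.2, 0.95  | 0.04 [0.464 0.213 0.21 ] [0.2  0.39 1.76 0.03 0.96 1.87]
-0.025, 0.023, -0.023, 0.64, -0.27, 1.04  | 0.042 [0.47 0.21 0.22] [0.2  0.39 1.72 0.   1.03 1.91]
```

send_rows:
  increments: [-0.021, -0.037, -0.007, 0.81, -0.67, 1.36, 1, -0.02, -0.038, -0.008, 0.77, -0.67, 1.41, 1, -0.02, -0.038, -0.008, 0.74, -0.67, 1.46, 1, -0.019, -0.039, -0.009, 0.7, -0.66, 1.5, 1, -0.019, -0.04, -0.01, 0.65, -0.66, 1.55, 1, -0.019, -0.04, -0.01, 0.61, -0.66, 1.6, 1, -0.018, -0.041, -0.011, 0.56, -0.65, 1.64, 1, -0.017, -0.041, -0.011, 0.5, -0.65, 1.69, 1]

```text
time: 13.32
position: [0.4593, 0.0885, 0.1869]
tool_rot: [0.952, -0.058, 0.295, 0.061]
ft_force: [0.0, -0.7, -0.2]
grip_width: 0.0869
grip_force: 0.0
```

Run:
```python
from h import *
o=robot.get_obs();print(o['q'].round(3),o['position'].round(4),o['ft_force'].round(2),o['time'])
a=np.load('last_top.npz'); c=cam('top','top1.png')
A=cv2.cvtColor(a['image'],cv2.COLOR_RGB2GRAY).astype(np.float32);B=cv2.cvtColor(c['image'],cv2.COLOR_RGB2GRAY).astype(np.float32)
for n,(u0,u1,v0,v1) in dict(tape=(222,262,238,278),bowl=(192,226,216,250),blue=(275,297,252,274),yknob=(236,257,220,240),tin=(386,416,236,268),ref=(460,500,160,230)).items():
    print(n,cv2.phaseCorrelate(A[v0:v1,u0:u1],B[v0:v1,u0:u1],cv2.createHanningWindow((u1-u0,v1-v0),cv2.CV_32F)),abs(A-B)[v0:v1,u0:u1].mean())
```

```text
[ 0.075  0.353  2.257  4.446  0.2   -2.732] [0.4593 0.0885 0.1869] [ 0.03 -0.67 -0.16] 13.3167Traceback (most recent call last):
  File "<stdin>", line 4, in <module>
    return format.read_array(
           ~~~~~~~~~~~~~~~~~^
        bytes,
        ^^^^^^
    ...<2 lines>...
        max_header_size=self.max_header_size
        ^^^^^^^^^^^^^^^^^^^^^^^^^^^^^^^^^^^^
    )
    ^
    data = _read_bytes(fp, read_size, "array data")
    r = fp.read(size - len(data))
    data = self._read1(n)
    self._update_crc(data)
    ~~~~~~~~~~~~~~~~^^^^^^
    raise BadZipFile("Bad CRC-32 for file %r" % self.name)
zipfile.BadZipFile: Bad CRC-32 for file 'image.npy'
```

send_rows:
  increments: [0.009, -0.028, 0.011, 0.69, 0.49, 0.43, 1, 0.013, -0.026, 0.013, 0.63, 0.61, 0.4, 1, 0.016, -0.023, 0.015, 0.55, 0.73, 0.37, 1, 0.019, -0.02, 0.016, 0.46, 0.83, 0.32, 1, 0.021, -0.016, 0.018, 0.35, 0.91, 0.26, 1, 0.023, -0.012, 0.019, 0.24, 0.97, 0.2, 1, 0.024, -0.007, 0.02, 0.12, 1.02, 0.14, 1, 0.025, -0.002, 0.021, -0.01, 1.04, 0.07, 1, 0.025, 0.002, 0.021, -0.13, 1.04, 0, 1, 0.024, 0.007, 0.021, -0.26, 1.01, -0.07, 1, 0.022, 0.012, 0.02, -0.37, 0.97, -0.14, 1, 0.02, 0.016, 0.019, -0.48, 0.9, -0.2, 1, 0.018, 0.02, 0.018, -0.58, 0.82, -0.26, 1, 0.015, 0.023, 0.017, -0.67, 0.72, -0.32, 1, 0.012, 0.026, 0.015, -0.74, 0.6, -0.36, 1, 0.008, 0.028, 0.013, -0.79, 0.47, -0.4, 1, 0.004, 0.029, 0.011, -0.83, 0.34, -0.43, 1, 0, 0.03, 0.008, -0.85, 0.2, -0.45, 1]

```text
time: 14.87
position: [0.432, 0.2253, 0.1811]
tool_rot: [0.958, 0.018, 0.255, -0.131]
ft_force: [0.0, 0.0, 0.4]
grip_width: 0.0873
grip_force: 0.0
```

Run:
```python
from h import *
import kin
o=robot.get_obs();q=o['q'];print(q.round(3),o['position'].round(4),o['ft_force'].round(2),o['time'])
from kin import *
g=ik(down(-8),[.47,.21,.20],np.array([.203,.394,1.718,0,1.029,1.913]))
lin=lambda a,b,n:[a+(b-a)*i/n for i in range(1,n+1)]
b=q.copy(); b[3]=.3; b[5]+=q[3]-.3; b[4]=.25; b[0]=.18;b[1]-=.05
rows(lin(q,b,9)+lin(b,g,11),q)
```

```text
[0.124 0.356 2.257 1.678 0.202 0.033] [0.432  0.2253 0.1811] [0.03 0.   0.44] 14.8667
0.001, 0.026, 0.012, -0.92, 0.35, -0.19  | 0.028 [0.423 0.229 0.179] [0.13 0.35 2.26 1.53 0.21 0.19]
-0.004, 0.026, 0.01, -0.93, 0.2, -0.21  | 0.028 [0.413 0.231 0.177] [0.14 0.35 2.26 1.37 0.21 0.34]
-0.009, 0.026, 0.007, -0.92, 0.03, -0.23  | 0.029 [0.404 0.231 0.175] [0.14 0.34 2.26 1.22 0.22 0.49]
-0.013, 0.025, 0.005, -0.89, -0.13, -0.24  | 0.029 [0.395 0.23  0.172] [0.15 0.33 2.26 1.07 0.22 0.65]
-0.018, 0.024, 0.002, -0.83, -0.3, -0.23  | 0.03 [0.387 0.227 0.17 ] [0.15 0.33 2.26 0.91 0.23 0.8 ]
-0.022, 0.021, -0.001, -0.74, -0.45, -0.2  | 0.03 [0.38  0.222 0.168] [0.16 0.32 2.26 0.76 0.23 0.95]
-0.026, 0.017, -0.003, -0.64, -0.59, -0.17  | 0.031 [0.373 0.216 0.166] [0.17 0.32 2.26 0.61 0.24 1.11]
-0.029, 0.013, -0.006, -0.52, -0.71, -0.11  | 0.033 [0.368 0.209 0.165] [0.17 0.31 2.26 0.45 0.24 1.26]
-0.032, 0.008, -0.008, -0.37, -0.81, -0.05  | 0.034 [0.364 0.201 0.165] [0.18 0.31 2.26 0.3  0.25 1.41]
0.009, 0.033, -0.008, 1.05, 0.6, 0.01  | 0.035 [0.375 0.207 0.165] [0.18 0.32 2.21 0.27 0.32 
[... 313 characters left out ...]
.032, -0.014, 0.96, 0.16, 0.25  | 0.036 [0.414 0.22  0.171] [0.19 0.36 2.02 0.16 0.58 1.64]
-0.011, 0.032, -0.016, 0.95, 0.05, 0.31  | 0.037 [0.424 0.221 0.174] [0.19 0.37 1.97 0.14 0.65 1.69]
-0.014, 0.031, -0.018, 0.94, -0.04, 0.37  | 0.038 [0.433 0.22  0.178] [0.19 0.38 1.93 0.11 0.71 1.73]
-0.018, 0.03, -0.02, 0.93, -0.13, 0.44  | 0.04 [0.443 0.219 0.182] [0.2  0.39 1.88 0.08 0.78 1.78]
-0.021, 0.028, -0.023, 0.92, -0.22, 0.51  | 0.042 [0.452 0.217 0.188] [0.2  0.4  1.83 0.05 0.85 1.82]
-0.024, 0.027, -0.025, 0.91, -0.3, 0.58  | 0.044 [0.461 0.214 0.193] [0.2  0.41 1.79 0.03 0.91 1.87]
-0.027, 0.025, -0.027, 0.9, -0.36, 0.66  | 0.046 [0.47 0.21 0.2 ] [ 0.2   0.42  1.74 -0.    0.98  1.91]
```

send_rows:
  increments: [0.001, 0.026, 0.012, -0.92, 0.35, -0.19, 1, -0.004, 0.026, 0.01, -0.93, 0.2, -0.21, 1, -0.009, 0.026, 0.007, -0.92, 0.03, -0.23, 1, -0.013, 0.025, 0.005, -0.89, -0.13, -0.24, 1, -0.018, 0.024, 0.002, -0.83, -0.3, -0.23, 1, -0.022, 0.021, -0.001, -0.74, -0.45, -0.2, 1, -0.026, 0.017, -0.003, -0.64, -0.59, -0.17, 1, -0.029, 0.013, -0.006, -0.52, -0.71, -0.11, 1, -0.032, 0.008, -0.008, -0.37, -0.81, -0.05, 1, 0.009, 0.033, -0.008, 1.05, 0.6, 0.01, 1, 0.005, 0.033, -0.009, 1.02, 0.49, 0.07, 1, 0.001, 0.033, -0.011, 1, 0.37, 0.13, 1, -0.003, 0.033, -0.013, 0.98, 0.26, 0.18, 1, -0.007, 0.032, -0.014, 0.96, 0.16, 0.25, 1, -0.011, 0.032, -0.016, 0.95, 0.05, 0.31, 1, -0.014, 0.031, -0.018, 0.94, -0.04, 0.37, 1, -0.018, 0.03, -0.02, 0.93, -0.13, 0.44, 1, -0.021, 0.028, -0.023, 0.92, -0.22, 0.51, 1, -0.024, 0.027, -0.025, 0.91, -0.3, 0.58, 1, -0.027, 0.025, -0.027, 0.9, -0.36, 0.66, 1]

```text
time: 16.53
position: [0.4707, 0.2099, 0.2001]
tool_rot: [0.998, -0.07, 0.0, 0.0]
ft_force: [0.1, -0.0, -0.2]
grip_width: 0.0868
grip_force: 0.0
```

```bash
cat >> h.py <<'E'
def find_y(c):
    hs=cv2.cvtColor(c['image'],cv2.COLOR_RGB2HSV).astype(int); W=cloud(c)
    m=((abs(hs[...,0]-25)<8)&(hs[...,1]>130)&(hs[...,2]>60)&(W[...,2]<.05)&(W[...,2]>.02)).astype(np.uint8); N,l,s,ce=cv2.connectedComponentsWithStats(m)
    for i in range(1,N):
        if s[i,4]>25: print(s[i],ce[i].round(1),W[int(ce[i][1]),int(ce[i][0])].round(4))
E
python3 - <<'E'
from h import *
o=robot.get_obs();print(o['q'].round(3),o['position'].round(4),o['tool_rot'].round(4),o['time'])
c=cam('wrist','w7.png'); find_y(c)
E
```

```text
[ 2.030e-01  4.230e-01  1.738e+00 -1.000e-03  9.800e-01  1.915e+00] [0.4707 0.2099 0.2001] [ 9.975e-01 -7.040e-02  0.000e+00  2.000e-04] 16.5333
[286  59  16  18  95] [293.5  67.4] [0.577  0.2202 0.0369]
[390 129  10  19  79] [394.3 137.7] [0.5044 0.1383 0.0384]
[303 158   5  19  80] [305.  166.7] [0.4894 0.2231 0.0386]
```

Run:
```python
from h import *
c=dict(np.load('last_wrist.npz')); knob(c,(270,345,140,208),'y')
g=cv2.cvtColor(c['image'],cv2.COLOR_RGB2GRAY); print(g[148:165,307], g[175,270:350:2])
W=cloud(c).reshape(-1,3); k=(W[:,2]>.04)&(W[:,2]<.052)&(np.hypot(W[:,0]-.4,W[:,1]-.23)<.07); t=W[k]
print('tape rim',k.sum(),t.mean(0).round(4)); s=np.linalg.lstsq(np.c_[2*t[:,:2],np.ones(len(t))],(t[:,:2]**2).sum(1),rcond=None)[0]; print(s[:2])
```

```text
stripe 91 [0.4898 0.2231 0.038 ] ax (np.float64(-5.8), array([0.0012, 0.006 ]))
medz -0.0003 0.0368
bar 569 [0.4798 0.224  0.0367] ax (np.float64(-6.7), array([0.0037, 0.0117]))
all [0.4803 0.2236 0.024 ] 0.4701078534126282 0.22511343657970428 0.03110816702246666
skirt [0.4804 0.2237 0.0171]
[ 77  32  37  39  49  62  59  58  36  41  46  56  60  67  77 101 101] [145 144 147 149 150 148 150 161  32  49  49  48  49  48  47  41  44 190
 187  51  46  35  50  49  48  52  50  51  49  56 150 149 144 145 144 145
 145 144 143 144]
tape rim 1728 [0.4051 0.2326 0.046 ]
[0.3963545  0.23381665]
```

send_rows:
  increments: [0, 0, 0.009, 0.21, 0.48, -1.5, 0.5, 0, 0, 0.009, 0.21, 0.48, -1.5, 0.5, 0, 0, 0.009, 0.22, 0.48, -1.5, 0.5, 0, 0, 0, 0, 0, -1.5, 0.5, 0, 0, 0, 0, 0, -1.5, 0.5, 0, 0, 0, 0, 0, -1.5, 0.5, 0, 0, 0, 0, 0, -1.5, 0.5, 0, 0, 0, 0, 0, -1.0, 0.5, 0, 0, 0, 0, 0, 0, 0.5, 0, 0, 0, 0, 0, 0, 0.5]

```text
time: 17.42
position: [0.4765, 0.2245, 0.0851]
tool_rot: [0.998, -0.056, 0.001, -0.001]
ft_force: [0.5, 1.1, -0.3]
grip_width: 0.0443
grip_force: 0.0
```

Run:
```python
from h import *
o=robot.get_obs();print(o['position'].round(4),o['tool_rot'].round(4),o['grip_width'],2*np.degrees(np.arctan2(o['tool_rot'][1],o['tool_rot'][0])))
c=cam('wrist','w8.png'); find_y(c); knob(c,(270,375,160,257),'y')
```

```text
[0.4765 0.2245 0.0851] [ 9.984e-01 -5.620e-02  7.000e-04 -5.000e-04] 0.04427391353845962 -6.442136366569658
[298  38  25  29 236] [309.9  52.1] [0.5767 0.2204 0.0374]
[454 153  14  28 181] [460.6 166. ] [0.5038 0.1384 0.0373]
[319 182   7   7  35] [321.9 185.6] [0.4996 0.2225 0.0294]
[319 193   7  27 186] [322.  205.9] [0.4889 0.2231 0.0374]
stripe 222 [0.4905 0.2229 0.038 ] ax (np.float64(-6.2), array([0.0012, 0.0065]))
medz -0.0001 0.0369
bar 1280 [0.4806 0.2241 0.0367] ax (np.float64(-6.8), array([0.0037, 0.0118]))
all [0.4817 0.224  0.0242] 0.471194863319397 0.22564522922039032 0.03048299439251423
skirt [0.4812 0.2241 0.017 ]
```

send_rows:
  increments: [0, 0, 0, 0.03, 0, -1.6, 0.5, 0, 0, 0, 0.03, 0, -1.6, 0.5, 0, 0, 0, 0, 0, -1.4, 0.5, 0, 0, 0, 0, 0, -0.8, 0.5, 0, 0, 0, 0, 0, -0.4, 0.5, 0, 0, 0, 0, 0, 0, 0.5, 0, 0, 0, 0, 0, 0, 0, 0, 0, 0, 0, 0, 0, 0, 0, 0, 0, 0, 0, 0, 0, 0, 0, 0, 0, 0, 0, 0, 0, 0, 0, 0, 0, 0, 0, 0, 0, 0, 0, 0, 0, 0, 0, 0, 0, 0, 0, 0, 0, 0, 0, 0, 0, 0, 0, 0, 0, 0, 0, 0, 0, 0, 0, 0, 0, 0, 0, 0, 0, 0]
  newtons: 30

```text
time: 18.8
position: [0.4781, 0.2246, 0.0282]
tool_rot: [0.998, -0.056, 0.002, -0.001]
ft_force: [-0.5, -1.0, 5.1]
grip_width: 0.0127
grip_force: 30.0
```

send_rows:
  increments: [0, 0, 0, 0, 0, 1.5, 0, 0, 0, 0, 0, 0, 3, 0, 0, 0, 0, 0, 0, 4, 0, 0, 0, 0, 0, 0, 4, 0, 0, 0, 0, 0, 0, 4, 0, 0, 0, 0, 0, 0, 2, 0]

```text
time: 19.3
position: [0.4797, 0.2251, 0.2171]
tool_rot: [0.998, -0.056, 0.005, -0.002]
ft_force: [0.1, -0.4, 0.1]
grip_width: 0.0131
grip_force: 30.0
```

```bash
cat > plan.py <<'E'
from h import *
from kin import *
o=robot.get_obs(); q=o['q']; print(q.round(3),o['position'].round(4),o['grip_width'],o['ft_force'].round(2))
R,n,u=target(-2.7,0); P=np.array([.6321,-.0658,.0581])+u*.0027+n*.14
g=ik(R,P,np.array([-.3,.5,2.2,3.0,.4,-1.5])); print('goal',g.round(3),fk(g)[1].round(4),P.round(4))
lin=lambda a,b,n:[a+(b-a)*i/n for i in range(1,n+1)]
a=(q+g)/2*1.0; a[3]=.25; a[4]=.18; a[5]=q[5]-.25-(q[0]-a[0])*0; a[1:3]=[.33,2.22]
b=(q+2*g)/3; b[3]=g[3]-.15; b[4]=.22; b[5]=a[5]-(b[3]-a[3]); b[1:3]=[.36,2.25]
rows(lin(q,a,14)+lin(a,b,17)+lin(b,g,7),q)
E
python3 plan.py
```

```text
[2.280e-01 4.140e-01 1.693e+00 1.000e-03 1.025e+00 1.911e+00] [0.4797 0.2251 0.2171] 0.01305939342761134 [ 0.06 -0.4   0.1 ]
goal [-0.485  0.513  2.264  2.401  0.443 -1.211] [ 0.5387 -0.0614  0.1623] [ 0.5387 -0.0614  0.1623]
0.02, -0.025, -0.017, 0.05, -0.89, -0.7  | 0.037 [0.48  0.216 0.21 ] [0.2  0.41 1.73 0.02 0.96 1.89]
0.018, -0.026, -0.019, 0.02, -0.92, -0.64  | 0.037 [0.48  0.207 0.204] [0.18 0.4  1.77 0.04 0.9  1.87]
0.016, -0.027, -0.02, -0.01, -0.95, -0.58  | 0.037 [0.48  0.198 0.198] [0.15 0.4  1.81 0.05 0.84 1.86]
0.014, -0.028, -0.021, -0.05, -0.99, -0.53  | 0.038 [0.48  0.188 0.193] [0.13 0.39 1.84 0.07 0.78 1.84]
0.012, -0.028, -0.023, -0.09, -1.03, -0.47  | 0.038 [0.479 0.177 0.188] [0.1  0.38 1.88 0.09 0.72 1.82]
0.009, -0.029, -0.024, -0.13, -1.07, -0.41  | 0.039 [0.478 0.167 0.184] [0.07 0.38 1.92 0.11 0.66 1.8 ]
0.007, -0.029, -0.025, -0.17, -1.11, -0.36  | 0.039 [0.476 0.156 0.18 ] [0.05 0.37 1.96 0.13 0.6  1.79]
0.004, -0.029, -0.026, -0.22, -1.15, -0.3  | 0.04 [0.474 0.144 0.177] [0.02 0.37 1.99 0.14 0.54 1.77]
0.002, -0.029, -0.027, -0.28, -1.19, -0.25  | 0.0
[... 2499 characters left out ...]
.28  0.38  2.25  2.27  0.25 -0.46]
-0.049, -0.008, 0.054, 0.43, -1.27, -0.57  | 0.073 [0.523 0.012 0.188] [-0.32  0.4   2.25  2.29  0.28 -0.59]
-0.051, -0.009, 0.052, 0.4, -1.34, -0.55  | 0.073 [ 0.527 -0.002  0.183] [-0.35  0.43  2.26  2.32  0.32 -0.71]
-0.052, -0.009, 0.051, 0.36, -1.4, -0.53  | 0.074 [ 0.531 -0.016  0.177] [-0.38  0.45  2.26  2.34  0.35 -0.84]
-0.054, -0.009, 0.049, 0.32, -1.46, -0.51  | 0.074 [ 0.534 -0.03   0.172] [-0.42  0.47  2.26  2.36  0.38 -0.96]
-0.057, -0.009, 0.047, 0.27, -1.52, -0.5  | 0.074 [ 0.537 -0.046  0.167] [-0.45  0.49  2.26  2.38  0.41 -1.09]
-0.059, -0.009, 0.046, 0.22, -1.58, -0.48  | 0.075 [ 0.539 -0.061  0.162] [-0.49  0.51  2.26  2.4   0.44 -1.21]
```

send_rows:
  increments: [0.02, -0.025, -0.017, 0.05, -0.89, -0.7, 0, 0.018, -0.026, -0.019, 0.02, -0.92, -0.64, 0, 0.016, -0.027, -0.02, -0.01, -0.95, -0.58, 0, 0.014, -0.028, -0.021, -0.05, -0.99, -0.53, 0, 0.012, -0.028, -0.023, -0.09, -1.03, -0.47, 0, 0.009, -0.029, -0.024, -0.13, -1.07, -0.41, 0, 0.007, -0.029, -0.025, -0.17, -1.11, -0.36, 0, 0.004, -0.029, -0.026, -0.22, -1.15, -0.3, 0, 0.002, -0.029, -0.027, -0.28, -1.19, -0.25, 0, -0.001, -0.029, -0.028, -0.34, -1.23, -0.2, 0, -0.004, -0.029, -0.029, -0.4, -1.27, -0.14, 0, -0.006, -0.028, -0.03, -0.48, -1.3, -0.09, 0, -0.009, -0.027, -0.031, -0.55, -1.34, -0.04, 0, -0.012, -0.027, -0.032, -0.63, -1.36, 0.02, 0, 0.018, -0.003, 0.003, 0.09, 0.31, -0.04, 0, 0.018, -0.006, 0.003, 0.16, 0.29, 0, 0, 0.017, -0.008, 0.002, 0.23, 0.25, 0.04, 0, 0.015, -0.011, 0.002, 0.29, 0.21, 0.08, 0, 0.014, -0.013, 0.001, 0.34, 0.16, 0.12, 0, 0.012, -0.015, 0, 0.39, 0.1, 0.15, 0]

```text
time: 20.97
position: [0.46, 0.0799, 0.1693]
tool_rot: [0.946, -0.222, 0.216, -0.095]
ft_force: [0.7, -0.5, -1.1]
grip_width: 0.0128
grip_force: 30.0
```

```bash
python3 -c "
from rig import robot
o=robot.get_obs(); print(o['q'].round(3),o['position'].round(4),o['time'])"
```

```text
[-0.176  0.35   2.236  0.996  0.194  0.905] [0.46   0.0799 0.1693] 20.9667
```

On track (predicted q4 0.96).

send_rows:
  increments: [0.01, -0.017, -0.001, 0.44, 0.03, 0.18, 0, 0.008, -0.018, -0.003, 0.48, -0.05, 0.21, 0, 0.006, -0.019, -0.004, 0.5, -0.13, 0.23, 0, 0.003, -0.02, -0.005, 0.52, -0.21, 0.24, 0, 0.001, -0.021, -0.007, 0.53, -0.31, 0.26, 0, -0.002, -0.021, -0.008, 0.53, -0.4, 0.26, 0, -0.004, -0.021, -0.01, 0.51, -0.49, 0.26, 0, -0.007, -0.02, -0.011, 0.49, -0.58, 0.26, 0, -0.009, -0.019, -0.013, 0.46, -0.67, 0.25, 0, -0.012, -0.017, -0.015, 0.41, -0.76, 0.23, 0, -0.014, -0.016, -0.016, 0.36, -0.84, 0.21, 0, -0.048, -0.007, 0.055, 0.46, -1.21, -0.59, 0, -0.049, -0.008, 0.054, 0.43, -1.27, -0.57, 0, -0.051, -0.009, 0.052, 0.4, -1.34, -0.55, 0, -0.052, -0.009, 0.051, 0.36, -1.4, -0.53, 0, -0.054, -0.009, 0.049, 0.32, -1.46, -0.51, 0, -0.057, -0.009, 0.047, 0.27, -1.52, -0.5, 0, -0.059, -0.009, 0.046, 0.22, -1.58, -0.48, 0, 0, 0, 0, 0, 0, 0, 0, 0, 0, 0, 0, 0, 0, 0]

```text
time: 22.63
position: [0.5367, -0.0625, 0.1573]
tool_rot: [0.932, -0.022, 0.363, 0.009]
ft_force: [0.2, 1.0, -0.3]
grip_width: 0.013
grip_force: 30.0
```

```bash
cat > meas.py <<'E'
from h import *
c=cam('wrist','w9.png'); I=c['image']; o=robot.get_obs(); T=Ro.from_quat(o['tool_rot'])
R,n,u=target(-2.7,0); C0=np.array([.6321,-.0658,.0581])
delta(R,C0+u*.0027+n*.14); print(o['q'].round(3),o['time'])
W=cloud(c); oo=-c['R'].T@c['t']
def px(P):
    p=c['R']@P+c['t']; return np.array([c['cx']+c['fx']*p[0]/p[2],c['cy']+c['fy']*p[1]/p[2]])
def onplane(uv,P0):
    dd=np.c_[(uv[:,0]-c['cx'])/c['fx'],(uv[:,1]-c['cy'])/c['fy'],np.ones(len(uv))]@c['R']; return oo+dd*(((P0-oo)@n)/(dd@n))[:,None]
hs=cv2.cvtColor(I,cv2.COLOR_RGB2HSV).astype(int); near=(abs((W-C0)@n)<.006)
k=(abs(hs[...,0]-25)<8)&(hs[...,1]>90)&near&(np.linalg.norm(W-C0,axis=-1)<.045); k[240:]=0
vv,uu=np.nonzero(k); e=np.cross(n,u); q=onplane(np.c_[uu,vv],C0)-C0; q=np.c_[q@u,q@e]
q=q[np.hypot(*q.T)>.022]
for _ in range(5):
    s=np.linalg.lstsq(np.c_[2*q,np.ones(len(q))],(q**2).sum(1),rcond=None)[0]; rad=np.sqrt(s[2]+s[0]**2+s[1]**2); r=np.hypot(*(q-s[:2]).T)-rad; q=q[abs(r)<max(.0015,2*r.std())]
C=C0+u*s[0]+e*s[1]; print('ring',len(q),C.round(4),'rad',rad.round(4),px(C).round(1))
inhand(c)
U,V=map(int,px(C)); g=cv2.cvtColor(I,cv2.COLOR_RGB2GRAY)
uc=int(round(px(o['position'])[0])); print('col',uc,g[190:210,uc])
for v in (215,225): 
    row=g[v,:].astype(int); d=np.nonzero(row[270:380]<75)[0]+270; print('skirt row',v,d.min(),d.max())
cv2.imwrite('pics/sp2.png',cv2.resize(I[V-40:V+40,U-50:U+50,::-1],None,fx=7,fy=7,interpolation=cv2.INTER_CUBIC)); print('crop origin',U-50,V-40)
E
python3 meas.py
```

```text
rotvec [ 0.0009 -0.0077 -0.0004] 0.008 shift cm [0.211 0.043 0.463]
[-0.487  0.522  2.268  2.412  0.446 -1.226] 22.6833
ring 670 [ 0.6322 -0.0658  0.0582] rad 0.029 [320.2 184.8]
skirt 1481 centre in tool [-0.0028  0.0006] res 0.0016
zmax [-0.0002  0.0275]
-0.002 v top-of-silhouette 199.3 209.0
-0.001 v top-of-silhouette 197.5 207.1
0 v top-of-silhouette 195.7 205.2
0.001 v top-of-silhouette 194.0 203.2
0.002 v top-of-silhouette 192.2 201.3
col 320 [159 156 149 140 118  80  71  48  50  49  51  51  49  50  47  52  51  57
  57  78]
skirt row 215 287 356
skirt row 225 283 360
crop origin 270 144
```

View pics/sp2.png

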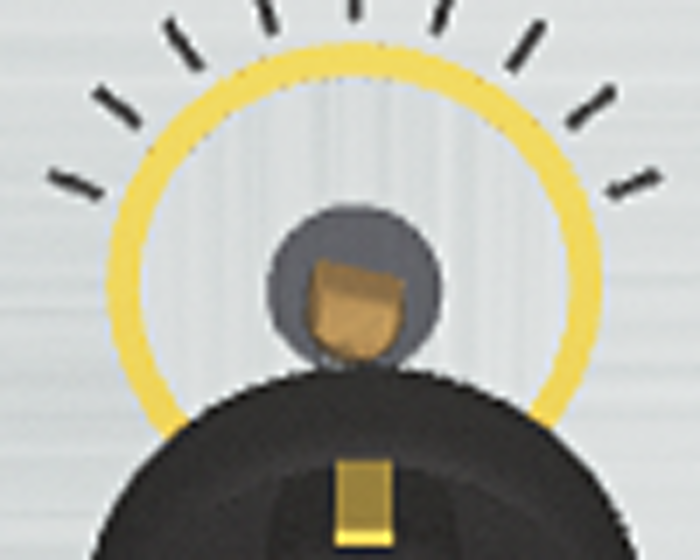

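The crop shows the yellow spindle's flat turned about 11 to 12 degrees clockwise (edge from (317,260) to (405,280)), the ring centre at column 354, and the knob in hand at column 364, held straight.

Run:
```python
from h import *
R,n,u=target(-2.7,-.2); C=np.array([.6322,-.0658,.0582]); e=np.cross(n,u); P=C-e*.0003+u*.0003
delta(R,P+n*.050); print(u)
import kin
print(kin.ik(R,P+n*.05,robot.get_obs()['q']).round(3),kin.ik(R,P+n*.027,robot.get_obs()['q']).round(3))
```

```text
rotvec [ 0.1366 -0.0142 -0.1472] 0.201 shift cm [ 6.17  -0.273 -6.278]
[ 0.706621   -0.23221352  0.6684038 ]
[-0.42   0.709  2.147  2.59   0.494 -1.153] [-0.405  0.752  2.11   2.616  0.497 -1.167]
```

send_rows:
  increments: [0.023, -0.002, -0.025, 1.03, -0.045, -1.05, 0, 0.023, -0.002, -0.025, 1.03, -0.045, -1.05, 0, 0.023, -0.003, -0.025, 1.03, -0.045, -1.05, 0, 0.023, -0.003, -0.024, 1.03, -0.046, -1.05, 0, 0.023, -0.002, -0.024, 1.03, -0.046, -1.04, 0, 0.022, -0.002, -0.024, 1.02, -0.046, -1.04, 0, 0, 0, 0, 0, 0, 0, 0, 0, 0, 0, 0, 0, 0, 0, 0, 0, 0, 0, 0, 0, 0]

```text
time: 23.43
position: [0.598, -0.0638, 0.0957]
tool_rot: [0.923, -0.113, 0.366, -0.028]
ft_force: [-0.1, 0.4, -0.9]
grip_width: 0.0126
grip_force: 30.0
```

Run:
```python
from h import *
R,n,u=target(-2.7,-.2); C=np.array([.6322,-.0658,.0582]); e=np.cross(n,u); P=C-e*.0003+u*.0003
delta(R,P+n*.050); rep(C,-.2)
```

```text
rotvec [ 0.0015  0.0005 -0.0027] 0.003 shift cm [ 0.029 -0.074 -0.08 ]
h 0.0508 x 0.0005 y -0.0005 F n -0.60 x -0.73 y -0.28 M [-0.05 -0.07 -0.52] err [ 0.0015  0.0005 -0.0027] 0.0125517748004543 23.4333
```

send_rows:
  increments: [0.0015, 0, -0.0027, 0.03, -0.075, -0.08, 0, 0, 0, 0, 0.1, -0.005, -0.11, 0, 0, 0, 0, 0.1, -0.005, -0.11, 0, 0, 0, 0, 0.1, -0.005, -0.11, 0, 0, 0, 0, 0.1, -0.005, -0.11, 0, 0, 0, 0, 0.1, -0.005, -0.11, 0, 0, 0, 0, 0.1, -0.005, -0.11, 0, 0, 0, 0, 0, 0, 0, 0, 0, 0, 0, 0, 0, 0, 0]

```text
time: 24.18
position: [0.6049, -0.0657, 0.0876]
tool_rot: [0.923, -0.115, 0.366, -0.028]
ft_force: [0.8, -0.2, 0.3]
grip_width: 0.0127
grip_force: 30.0
```

Run:
```python
from h import *
rep(np.array([.6322,-.0658,.0582]),-.2)
```

```text
h 0.0401 x 0.0003 y 0.0012 F n -0.34 x 0.86 y -0.01 M [-0.06  0.03 -0.58] err [-0.      0.0004  0.0011] 0.012677148883116982 24.1833
```

send_rows:
  increments: [0, 0, 0, 0.015, 0.08, 0.01, 0, 0, 0, 0, 0.07, -0.002, -0.075, 0, 0, 0, 0, 0.07, -0.002, -0.075, 0, 0, 0, 0, 0.07, -0.002, -0.075, 0, 0, 0, 0, 0.07, -0.002, -0.075, 0, 0, 0, 0, 0.07, -0.002, -0.075, 0, 0, 0, 0, 0, 0, 0, 0]

```text
time: 24.77
position: [0.6082, -0.0649, 0.0836]
tool_rot: [0.923, -0.115, 0.365, -0.028]
ft_force: [-1.7, 1.8, -2.3]
grip_width: 0.0127
grip_force: 30.0
```

Run:
```python
from h import *
rep(np.array([.6322,-.0658,.0582]),-.2)
```

```text
h 0.0349 x -0.0002 y 0.0003 F n -0.42 x -3.18 y -1.13 M [-0.06  0.11 -1.01] err [-0.     -0.0007  0.0008] 0.012720833922949076 24.7667
```

send_rows:
  increments: [0, 0, 0, -0.04, 0.015, -0.04, 0, 0, 0, 0, 0.07, -0.003, -0.075, 0, 0, 0, 0, 0.07, -0.003, -0.075, 0, 0, 0, 0, 0.07, -0.003, -0.075, 0, 0, 0, 0, 0.07, -0.003, -0.075, 0, 0, 0, 0, 0.07, -0.003, -0.075, 0, 0, 0, 0, 0.07, -0.003, -0.075, 0, 0, 0, 0, 0.07, -0.003, -0.075, 0, 0, 0, 0, 0.07, -0.003, -0.075, 0, 0, 0, 0, 0, 0, 0, 0]

```text
time: 25.6
position: [0.6129, -0.0656, 0.0802]
tool_rot: [0.922, -0.116, 0.367, -0.028]
ft_force: [-13.9, -2.3, 17.6]
grip_width: 0.0126
grip_force: 30.0
```

Run:
```python
from h import *
rep(np.array([.6322,-.0658,.0582]),-.2)
```

```text
h 0.0292 x 0.0010 y 0.0005 F n 22.26 x 2.43 y 2.49 M [ 0.04 -0.48 -0.13] err [-0.0003  0.0043  0.004 ] 0.012559538114529837 25.6
```

send_rows:
  increments: [0, 0, 0, 0.01, -0.001, -0.01, 0, 0, 0, 0, -0.1, 0.005, 0.11, 0, 0, 0, 0, 0, 0, 0, 0.5, 0, 0, 0, 0, 0, 0, 0.5, 0, 0, 0, 0, 0, 0, 0.5, 0, 0, 0, 0, 0, 0, 0.5, 0, 0, 0, 0, 0, 0, 0.5, 0, 0, 0, 0, 0, 0, 0.5, 0, 0, 0, 0, 0, 0, 0.5, 0, 0, 0, -1.4, 0.07, 1.5, 0.5, 0, 0, 0, -2.0, 0.1, 2.2, 0.5, 0, 0, 0, -2.0, 0.1, 2.2, 0.5, 0, 0, 0, -1.4, 0, 1.5, 0.5, 0, 0, 0, 0, 0, 0, 0.5, 0, 0, 0, 0, 0, 0, 0.5]

```text
time: 26.85
position: [0.5452, -0.0628, 0.1536]
tool_rot: [0.923, -0.115, 0.367, -0.027]
ft_force: [0.5, -0.2, 0.2]
grip_width: 0.0432
grip_force: 0.0
```

Run:
```python
from h import *
o=robot.get_obs(); print(o['position'].round(3),o['q'].round(2),o['grip_width'],o['time'])
c=cam('wrist','w10.png'); W=cloud(c)
for nm,C,ph in (('yel',np.array([.6322,-.0658,.0582]),-.2),('red',np.array([.6378,.054,.0581]),-.075)):
    R,n,u=target(-2.7,ph); e=np.cross(n,u); L=(W-C).reshape(-1,3); h=L@n; lat=L-np.outer(h,n); r=np.linalg.norm(lat,axis=1)
    pl=(r<.045)&(r>.030)&(abs(h)<.01); k=(r<.03)&(h>.033)&(h<.06); s=(r<.03)&(h>.014)&(h<.026)
    a=lat[k]; w,V=np.linalg.eigh(np.cov(np.c_[a@u,a@e].T)) if k.sum()>9 else (0,np.eye(2)); 
    print(nm,'panel',np.median(h[pl]).round(4),'bar',k.sum(),np.percentile(h[k],[50,90]).round(4) if k.sum() else '','ctr',(a@u).mean(),(a@e).mean(),'axis off',np.degrees(np.arctan(V[1,1]/V[0,1])).round(1),'skirt',s.sum(),np.median(h[s]).round(4))
A=cv2.imread('pics/top0.png',0).astype(np.float32);c=cam('top','top2.png');B=cv2.cvtColor(c['image'],cv2.COLOR_RGB2GRAY).astype(np.float32)
for n,(u0,u1,v0,v1) in dict(tape=(218,264,238,282),bowl=(190,228,214,252),tin=(384,418,236,270),orange=(262,286,208,230),blue=(273,298,250,275)).items():
    print(n,np.round(cv2.phaseCorrelate(A[v0:v1,u0:u1],B[v0:v1,u0:u1],cv2.createHanningWindow((u1-u0,v1-v0),cv2.CV_32F))[0],2),abs(A-B)[v0:v1,u0:u1].mean().round(1))
```

```text
[ 0.545 -0.063  0.154] [-0.48  0.54  2.26  2.44  0.46 -1.05] 0.04321995097735162 26.85
yel panel -0.0002 bar 893 [0.0375 0.0385] ctr 0.00099010524050183 -0.00042487418588541903 axis off -0.8 skirt 1447 0.0178
red panel -0.0001 bar 383 [0.0374 0.0386] ctr 0.012401384986993808 -0.0012283006122024277 axis off 7.9 skirt 822 0.0179
tape [0.15 0.75] 12.5
bowl [-0.15  0.05] 5.7
tin [0.1  0.09] 6.8
orange [-0.03  0.05] 5.6
blue [0.67 0.86] 9.7
```

Run:
```python
import cv2,numpy as np
A=cv2.imread('pics/top0.png');B=cv2.imread('pics/top2.png')
for n,(u0,u1,v0,v1) in dict(tape=(218,266,236,284),bowl=(190,228,214,252),tin=(386,416,236,268)).items():
    a,b=A[v0:v1,u0:u1],B[v0:v1,u0:u1]
    for x in (a,b):
        s=cv2.cvtColor(x,cv2.COLOR_BGR2HSV); m=(s[...,1]>60); vv,uu=np.nonzero(m); print(n,m.sum(),uu.mean().round(2),vv.mean().round(2),(s[...,2]<40).sum(),np.percentile(uu,[3,97]),np.percentile(vv,[3,97]))
    try:
        M=np.eye(2,3,dtype=np.float32); cc,M=cv2.findTransformECC(cv2.cvtColor(a,6),cv2.cvtColor(b,6),M,cv2.MOTION_TRANSLATION); print('ecc',cc,M[:,2])
    except cv2.error as e: print('ecc fail')
d=abs(A.astype(int)-B).max(2)[236:284:3,218:266:3]; print(d)
```

```text
tape 315 21.43 22.08 3 [ 7. 37.] [ 7. 36.]
tape 588 30.4 28.23 8 [ 8. 47.] [ 8. 46.]
ecc fail
bowl 4 33.75 31.75 0 [25.99 37.  ] [18.71 37.  ]
bowl 3 36.67 36.67 0 [36.06 37.  ] [36.06 37.  ]
ecc 0.9983357265632691 [0.01681904 0.00066541]
tin 330 15.01 14.28 13 [ 6. 24.] [ 6. 23.]
tin 330 15.05 14.31 3 [ 6. 24.] [ 6. 23.]
ecc 0.8580065763680772 [ 0.00393474 -0.03986659]
[[ 8  6  4  4  6  3  5 13 58 89 75 32  6  8  8  5]
 [ 6  7  2  5  7  8  6  7  5 10  7  4  6  9 11  9]
 [ 8  5  8  5  9  8  8  6  3  5  7  6 10  7 13  6]
 [ 6 10  4  3  9 12  7  8  6  8  5  9  8  5  1 11]
 [ 5  8  6  8  6  4  3  6  8 11  1  3  3  8  4 13]
 [ 8  5  6  6  9  4  5  5  6  8  8  5  5  7  2 58]
 [ 6  7  9  6  8  6  3  5  8  6 11  6  8  4 31 69]
 [ 7  8  4  7  4  6  5  5  8  4  8  4  6 15 67 69]
 [ 8  6  7 11  4 10  7  8  3  6  4 10  5 46 65 68]
 [ 5  6  4  7  5  6  8  7  4  6  7  4  1 61 72 59]
 [ 6  7  7  9 17  3  5  5  5  4 11  3 25 63 60 53]
 [ 5  2  6  4  8  6  5  2  7  7  3 19 66 69 52 51]
 [ 6  6  8  5  8  4  5  8  2  4  7 56 73 65 50 47]
 [ 3  5  5  4  5  4  8  5  9  9 11 73 64 58 46 46]
 [ 6  6  7  1  6  9  6  6  6  6 46 76 64 48 47 48]
 [ 9  6  6  1  5  5  3  4 11  6 69 66 56 50 50 49]]
```

Tape, bowl and tin are unmoved (only noise apart from the arm's shadow at the corner), and both knobs sit flush. Handing in.

```bash
python3 -c "
from rig import robot
print(robot.hand_in())"
```

```text
the job is handed in; nothing more can be done
None
```

Both knobs are home on their matching spindles and released, and the tin, tape roll and bowl measured as unmoved; but mid-job the fingers pressed on the tape roll's rim and the blue look-alike with about 75 N, shifting the blue knob about 3 mm and taking joints 4 and 6 about 0.003 rad past their stated ranges, which could count against the run.

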